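# Nest the slip pots without jamming them

### The arm

A 7-joint arm with a two-finger parallel gripper is mounted at the origin on the work surface. World frame = base frame: x ahead of the robot, y to its left, z up, the work surface at z = 0. Lengths are in m, angles in rad, forces in N, time in s.
With the tool pointing down it reaches from about 0.425 to 0.925 m from the base axis. Payload 6.8 kg.
Tool frame: the origin (TCP) lies midway between the tips of the shut fingers; the grasp point (between the pads) lies 19 mm behind it; z points along the fingers, y is the line along which they close (so a half turn about z gives the same grasp; the last joint's range is limited). The gripper opens to 85 mm and grips with 20 to 120 N. Pads are 22 mm wide; open, the fingers measure 114 mm over their backs; the gripper's body (76 mm by 85 mm) begins 54 mm behind the grasp point. The pads swing forward as they close: fully open they stand 13 mm farther back than shut.
Start: joints at [-1.286, 0.477, 0.022, 1.555, -0.011, 1.109, -0.083], TCP at [0.258, 0.624, 0.231] pointing down, gripper open.
Joint ranges: [-2.96, 2.96], [-0.34, 2.1], [-1.41, 1.46], [0.24, 2.44], [-1.37, 4.51], [0.17, 1.92], [-2.96, 2.96]. Speed limits (rad/s): [2.39, 2.39, 3.14, 3.14, 3.14, 3.14, 3.14].

### API

Orientations are given as a rotation vector (axis times angle).
In Python, from bench import r gives the robot as it stands. The module is installed in compiled form; this text tells all that it offers.
- The arm moves only by the tool apply_moves, never from a script. Its argument "rows" is a list of rows, each a list of 6 numbers: the shift along the tool's x, y, z scaled (see below), then the turn, a rotation vector about the tool's x, y, z scaled (see below). A call has 1 to 5 rows; each row is the pose to reach, as a shift and turn from the pose commanded when the call began, along the tool's axes at that moment; what a row does not reach only later rows make up. The controller multiplies each number of a shift by 0.25 m and each number of a turn by 90 degrees. A row lasts 1/8 s, in which the tool goes at most 62.5 mm and 10.7 degrees, less where a joint would pass 70% of its speed; a pose out of reach is approached as far as the arm can. A call with a number of a shift or a turn outside -1 to 1 is refused whole. A call with a gripper value outside its range is refused whole. "claw" is the opening, from 0 (shut) to 1 (fully open), set as the call begins (left out, the last holds). The fingers move at their own pace and stop on an object; "newtons" is the grip in N (left out, the last holds). Time passes only in rows, so rows that repeat a pose let the fingers close. It gives the time, the measured TCP pose, the force, the opening and the grip force at its end, in the units of the state.
- r.get_obs(): the state, without advancing time (a new reading comes with each control period).
- r.grab_frame(name): name is "scene" or "side" or "wrist"; returns a dict with "pixels" (400x640x3 uint8, red, green, blue), "intrinsics" (3x3 intrinsics, pixels), "dist" ([k1, k2, p1, p2, k3] as OpenCV has them; the pictures are not rectified), "eye" and "attitude" of the camera in the world. Camera axes: x right, y up, looking along -z (the intrinsics and any distortion apply to the point x, -y, -z); pixel columns grow to the right and rows downward; lengths in m; the calibration is good to about 2 mm. A picture is of the moment at which its call begins. There is no depth.
- r.hand_in(): hands the job in; it is judged then, once.
Trained networks look in a picture, given as the dict that the camera call returned (one of the last four; its "shot" number tells which), for a name from the list of things; names that differ only in an ending like _2 or _b are one class to them, and where a whole thing is asked for, a point or a joint stands for the part that bears it (a point fixed in the world has none). Each returns a list of dicts, best first, with "conf" (0 to 1); they miss things now and then, are a little off and sometimes report something else, mostly with a low value. They report only what shows in the picture. A call takes as long as a camera call.
- r.search_frame(picture, thing): "rect" ([left, top, width, height] in pixels, round what is visible of it).
- r.outline_of(picture, thing): "pixels" (400x640 bool, what is visible of it) and "rect" ([left, top, width, height] in pixels, round what is visible of it).
- r.landmark_of(picture, thing): "point" ([column, row] in pixels: a listed point, or the origin of a listed thing).
The state is a dict: "clock": time; "joints": joint angles; "qvel": joint speeds; "tau": joint torques, N m; "tcp_pos": TCP position; "orientation": TCP orientation; "contact_force": force on the tool from outside, world axes, zero at the start; "moment": the same for the moment, N m; "grip_width": finger opening in m; "gripper_force": force on a finger pad.
Only numpy, scipy, OpenCV 4.12 (cv2) and the standard library are available. Lean on these libraries where they do the work, as an engineer would, in place of code of your own. Each camera call takes 0.05 s, during which the arm holds its last target. There are 200 camera calls.

### The job

Clear the slip pots into one stack: set the yellow pot from the sloping board into the white pot, then set the blue pot into the yellow one. Lower each gently, without dropping it, and press it in lightly and straight until its dark ring is level with the rim of the pot below, but no further, or the pots wedge. Leave the white pot standing about where it is and do not disturb the other things.

Things in the scene. Friction and masses are not known exactly. Their poses are not given: they have to be found in the camera images.
- white_mid (a point): WHITE pot, loose, upright on the table. Tapered rigid pot, 96 mm tall: 39 mm across at the foot, 62 mm at 76 mm up, then an upright collar 68 mm across, 20 mm tall, up to the rim (grip here). Wall 3 mm, about 105 g. Point: on its axis, half-way up (48 mm above the foot); z along the axis towards the mouth.
- yellow_mid (a point): YELLOW pot, loose, on the sloping board against its ledge, axis leaning 30 degrees towards the low edge. As the white pot, 96 mm tall: 39 mm across at the foot, 62 mm at 76 mm up, then an upright collar 68 mm across, 20 mm tall, up to the rim (grip here). Wall 3 mm, about 105 g. Point: on its axis, half-way up (48 mm above the foot); z along the axis towards the mouth.
- blue_mid (a point): BLUE pot, loose, upright on the table, a jar about 12 mm from it on two sides. As the white pot, 96 mm tall: 39 mm across at the foot, 62 mm at 76 mm up, then an upright collar 68 mm across, 20 mm tall, up to the rim (grip here). Wall 3 mm, about 105 g. Point: on its axis, half-way up (48 mm above the foot); z along the axis towards the mouth.
- white_rim (a point): Centre of the white pot's mouth, level with its rim. 12 mm below it inside, three black grip pads stick out 6.5 mm. A pot set in rests on them about 55 to 60 mm proud (rim to rim) and stays under its own weight. Pushing it further takes about 5 N at first, 8 N at its ring; it stays where left, and wedges at about 33 mm proud.
- yellow_rim (a point): Centre of the yellow pot's mouth, level with its rim. Same pads as in the white pot, but they give way at about 2 N at first, 4 N at the ring.
- yellow_ring (a point): Middle of the dark ring, 5 mm wide, round the outside of the yellow pot: on the axis, 46 mm below the rim, 50 mm above the foot.
- blue_ring (a point): Middle of the same dark ring on the blue pot: on the axis, 46 mm below the rim, 50 mm above the foot.
- board: Sloping wooden modelling board on a wedge stand, fixed, 260 mm wide, 240 mm along the slope. Origin on the table under the board; its x axis points horizontally up the slope, which rises at 30 degrees from 12 mm height at the low edge, 110 mm before the origin, to 132 mm. A ledge, 36 mm high with a dowel on top, runs across, 30 to 50 mm up from the low edge.
- tool_jar: White ceramic jar with modelling tools, 58 mm across, 112 mm tall with the tools, loose. Origin at the centre of its underside. Leave alone.
- glaze_jar: Amber jar with black cap, 56 mm across, 95 mm tall, loose. Origin at the centre of its underside. Leave alone.
- bisque_cup: Small terracotta cup, 60 mm across, 55 mm tall, loose, standing 10 to 30 mm beside the white pot. Origin at the centre of its underside. Leave alone.
- clay_block: Grey clay block, 45 x 40 x 40 mm, loose, on the sloping board against the ledge, about 90 to 150 mm to the left of the yellow pot (centre to centre). Origin at the centre of its underside. Leave alone.
- ear_tile: Pale tile 60 x 60 x 12 mm with an ear modelled in relief, loose. Origin at the centre of its underside. Leave alone.
- clay_lump: Grey lump of clay, 62 mm across, 38 mm tall, loose. Origin at the centre of its underside. Leave alone.
- red_pencil: Red pencil, 150 mm long, 9 mm thick, lying along its x axis, loose. Origin at its middle, underneath. Leave alone.

How it is judged:
By the outcome, as a careful person would: the job done as asked, in the order asked, and still so for the second after the job is handed in, with the robot touching nothing.
It also fails if it takes over 72 s, if anything falls off the work surface, if the arm or the gripper's body presses on something with over 40 N, if the wrist force passes 120 N, or if a joint passes its speed limit or range.

## Working session

There is one attempt and no reset: what is moved stays moved. The work goes in short steps, Python scripts to look and compute and a tool call to move; the robot and the scene stay as the last step left them, time stands still between calls to the robot, and variables do not carry over. Pictures are saved under pics/ and viewed, at most 10 in all, crops included, and the job is handed in when it is done.

Besides the shell and the picture viewer there is one more tool, called after "Call:" in YAML: its name, and indented under it one key for each argument. apply_moves: Moves the arm, as the interface text tells. Its arguments: {"type":"object","properties":{"rows":{"type":"array","items":{"type":"array","items":{"type":"number"}}},"claw":{"type":"number"},"newtons":{"type":"number"}},"required":["rows"]}

```bash
mkdir -p pics; cat > h.py <<'E'
import numpy as np, cv2
from scipy.spatial.transform import Rotation as R
from scipy.optimize import least_squares
from bench import r
def rot(a):
    a=np.array(a,float)
    if a.shape==(3,3): return a
    return R.from_rotvec(a).as_matrix() if a.size==3 else R.from_quat(a).as_matrix()
def ray(f,p):
    u=cv2.undistortPoints(np.array([[p]],float),np.array(f["intrinsics"]),np.array(f["dist"],float))[0,0]
    d=rot(f["attitude"])@np.array([u[0],-u[1],-1.]); return np.array(f["eye"]),d/np.linalg.norm(d)
def proj(f,X):
    c=(np.atleast_2d(X)-f["eye"])@rot(f["attitude"]); c=c*[1,-1,-1]
    return cv2.projectPoints(c,np.zeros(3),np.zeros(3),np.array(f["intrinsics"]),np.array(f["dist"],float))[0][:,0]
def tri(rays):
    A=np.zeros((3,3));b=np.zeros(3)
    for o,d in rays:
        P=np.eye(3)-np.outer(d,d);A+=P;b+=P@o
    X=np.linalg.solve(A,b); return X,[np.linalg.norm((np.eye(3)-np.outer(d,d))@(X-o)) for o,d in rays]
def onz(ry,z): o,d=ry; return o+d*(z-o[2])/d[2]
def save(f,n): cv2.imwrite("pics/"+n,cv2.cvtColor(f["pixels"],cv2.COLOR_RGB2BGR))
def delta(pos,Rm):
    """shift/turn in move units from current measured to goal"""
    s=r.get_obs();R0=rot(s["orientation"])
    return np.round(R0.T@(np.array(pos)-s["tcp_pos"])/.25,4),np.round(R.from_matrix(R0.T@Rm).as_rotvec()/(np.pi/2),4)
E
python3 - <<'E'
from h import *
np.set_printoptions(precision=4,suppress=True)
s=r.get_obs();print(s)
F={n:r.grab_frame(n) for n in("scene","side","wrist")}
for n,f in F.items():
    save(f,n+"0.png");print(n,np.array(f["eye"]),f["attitude"],f["intrinsics"][0][0])
names="white_mid yellow_mid blue_mid white_rim yellow_rim yellow_ring blue_ring board tool_jar glaze_jar bisque_cup clay_block ear_tile clay_lump red_pencil".split()
for t in names:
    rs=[];o=[]
    for n,f in F.items():
        L=r.landmark_of(f,t)
        if L: 
            o.append((n,np.round(L[0]["point"],1),round(L[0]["conf"],2)))
            if L[0]["conf"]>.4: rs.append(ray(f,L[0]["point"]))
    print(t,o)
    if len(rs)>1:print("   ",*tri(rs))
print(r.get_obs()["clock"])
E
```

```text
{'clock': 0.0, 'joints': array([-1.2861,  0.4778,  0.0223,  1.5564, -0.0115,  1.1093, -0.0831]), 'qvel': array([-0.0006, -0.0007,  0.0014, -0.0006, -0.0025,  0.002 , -0.0004]), 'tau': array([  0.0007, -59.6459,   1.6077, -28.1192,   0.0124,   0.0093,
         0.    ]), 'tcp_pos': array([0.2582, 0.6231, 0.2303]), 'orientation': array([-0.6129, -3.081 ,  0.0028]), 'contact_force': array([-0.4357, -0.6542,  0.6478]), 'moment': array([-0.0467,  0.015 , -0.0017]), 'gripper_force': 0.0, 'grip_width': 0.08538320749257589}
scene [1.2907 0.5816 1.1894] [0.3993 0.7463 2.104 ] 475.3720895720729
side [ 0.2318 -0.764   0.7346] [ 0.9314 -0.1728 -0.3192] 477.9708581005319
wrist [0.1793 0.6555 0.3735] [-0.2962 -0.1963  1.1669] 282.42806724182606
white_mid [('scene', array([239.3, 161.4]), 0.71)]
yellow_mid [('scene', array([395.9, 216.4]), 0.87), ('side', array([263.2, 165.6]), 0.87)]
    [0.4637 0.2725 0.0898] [np.float64(0.003571882062905352), np.float64(0.003571882062905429)]
blue_mid [('scene', array([307.5, 186.3]), 0.86), ('side', array([316.9, 245.7]), 0.71)]
    [ 0.5023 -0.0256  0.0518] [np
[... 1649 characters left out ...]
778)]
clay_block [('scene', array([424.1, 246.6]), 0.83)]
ear_tile [('scene', array([245.5, 229.9]), 0.63), ('side', array([422.7, 260.7]), 0.68)]
    [ 0.7268 -0.0976  0.0024] [np.float64(0.0008341089495581654), np.float64(0.0008341089495581)]
clay_lump [('scene', array([202. , 205.8]), 0.82), ('side', array([397.7, 308. ]), 0.64)]
    [ 0.6747 -0.2375 -0.0058] [np.float64(0.07290582710346886), np.float64(0.0729058271034688)]
red_pencil [('scene', array([347.9, 185.8]), 0.64), ('side', array([257.5, 254.7]), 0.47), ('wrist', array([ 50.6, 348.7]), 0.69)]
    [ 0.3814  0.0511 -0.0055] [np.float64(0.0014999867160425103), np.float64(0.003134424005096554), np.float64(0.0034566217723243065)]
2.4
```

View pics/scene0.png

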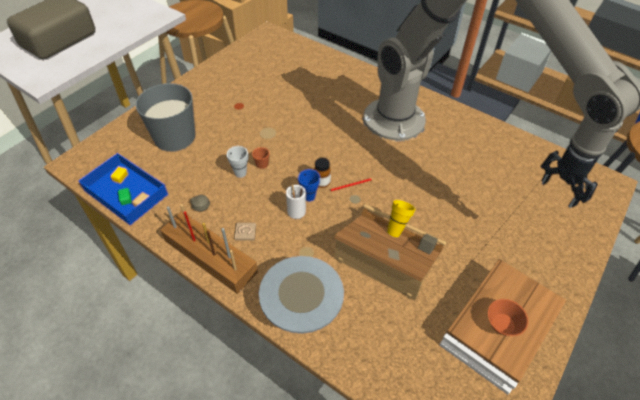

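View pics/side0.png

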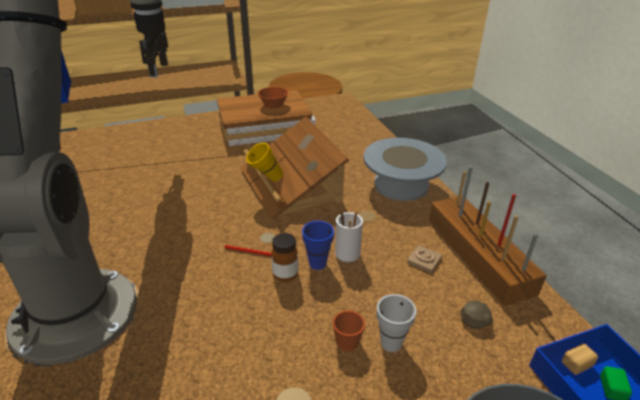

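```bash
cat >> h.py <<'E'
t=np.linspace(0,2*np.pi,48,endpoint=False)
POT=np.vstack([np.c_[rr*np.cos(t),rr*np.sin(t),0*t+z-.048] for rr,z in((.0195,0),(.031,.076),(.034,.076),(.034,.096))])
D=np.c_[np.cos(t[::2]),np.sin(t[::2])]
def outl(f,n):
    L=r.outline_of(f,n)
    if not L or L[0]["conf"]<.3: return None
    m=L[0]["pixels"].astype(np.uint8); k,lab,st,_=cv2.connectedComponentsWithStats(m)
    i=1+np.argmax(st[1:,4]); v,u=np.nonzero(lab==i); return np.c_[u,v].astype(float),L[0]["conf"]
def axis(tilt,yaw): # lean towards direction yaw
    return np.array([np.sin(tilt)*np.cos(yaw),np.sin(tilt)*np.sin(yaw),np.cos(tilt)])
def Rax(a):
    y=np.cross(a,[1,0,0.]);y/=np.linalg.norm(y);return np.c_[np.cross(y,a),y,a]
def fitpot(fr,x0,tilt=None,zfix=None):
    """fr: list of (frame, maskpts). params x,y,z,(ax,ay lean)"""
    obs=[((m@D.T).max(0)+.3,f) for f,m in fr]
    def unp(p):
        if tilt=="free": a=np.array([p[3],p[4],np.sqrt(max(1e-6,1-p[3]**2-p[4]**2))])
        elif tilt: a=axis(tilt,p[3])
        else: a=np.array([0,0,1.])
        X=np.array(p[:3]); 
        if zfix is not None: X[2]=zfix
        return X,a
    def res(p):
        X,a=unp(p);P=POT@Rax(a).T+X
        return np.concatenate([(proj(f,P)@D.T).max(0)-o for o,f in obs])
    s=least_squares(res,x0,x_scale=[.01]*3+[.1]*(len(x0)-3),loss="soft_l1")
    return (*unp(s.x),s.x,np.sqrt(np.mean(res(s.x)**2)))
E
python3 - <<'E'
from h import *
np.set_printoptions(precision=4,suppress=True)
F={n:r.grab_frame(n) for n in("scene","side")}
M={}
for p,x0 in(("yellow",[.464,.2725,.09,np.pi]),("blue",[.502,-.0256,.048]),("white",[.552,-.272,.048])):
    fr=[]
    for n,f in F.items():
        o=outl(f,p+"_mid")
        if o: fr.append((f,o[0]));print(p,n,o[1],o[0].min(0),o[0].max(0))
    tl=np.pi/6 if p=="yellow" else None
    print(p,*fitpot(fr,x0,tl,None if tl else .048))
    for q in fr: print("  single",*fitpot([q],x0,tl,None if tl else .048)[0::3])
E
```

```text
yellow scene 0.7 [388. 199.] [416. 236.]
yellow side 0.8 [246. 142.] [283. 181.]
yellow [0.4715 0.282  0.0896] [-0.5    -0.0057  0.866 ] [0.4715 0.282  0.0896 3.153 ] 0.6021510977785339
  single [0.4739 0.2848 0.0959] 0.28105039325242
  single [0.469  0.2635 0.0994] 0.3160166212106915
blue scene 0.73 [299. 169.] [319. 200.]
blue side 0.66 [302. 221.] [333. 270.]
blue [ 0.5008 -0.0249  0.048 ] [0. 0. 1.] [ 0.5008 -0.0249  0.048 ] 0.700530272720179
  single [ 0.4993 -0.0242  0.048 ] 0.8790918184693328
  single [ 0.5011 -0.0253  0.048 ] 0.3034525495734466
white scene 0.87 [227. 146.] [247. 176.]
white side 0.68 [376. 295.] [415. 352.]
white [ 0.5566 -0.2753  0.048 ] [0. 0. 1.] [ 0.5566 -0.2753  0.048 ] 0.4623792543071486
  single [ 0.5564 -0.275   0.048 ] 0.452338140078835
  single [ 0.5567 -0.2754  0.048 ] 0.4607465895967275
```

```bash
cat >> h.py <<'E'
def toolR(a,y):
    z=-np.array(a,float);z/=np.linalg.norm(z);y=np.array(y,float);y-=z*(y@z);y/=np.linalg.norm(y);return np.c_[np.cross(y,z),y,z]
E
python3 - <<'E'
from h import *
np.set_printoptions(precision=4,suppress=True)
s=r.get_obs();print(rot(s["orientation"]));R0=rot(s["orientation"])
f=r.grab_frame("wrist");print("cam in tool",R0.T@(f["eye"]-s["tcp_pos"]),"\n",R0.T@rot(f["attitude"]))
a=axis(np.pi/6,3.153);X=np.array([.4705,.278,.092])
for y in([0,1,0],[0,-1,0]):
    print(y,*delta(X+a*(.048-.036+.13),toolR(a,y)))
E
```

```text
[[-0.9238  0.3828  0.    ]
 [ 0.3828  0.9238  0.0001]
 [ 0.      0.0001 -1.    ]]
cam in tool [ 0.0853 -0.0005 -0.1431] 
 [[ 0.0003  0.9443  0.3289]
 [ 1.     -0.0002 -0.0003]
 [-0.0002  0.3289 -0.9443]]
[0, 1, 0] [-1.0519 -1.0639  0.0653] [-0.069  -0.3283 -0.2452]
[0, -1, 0] [-1.0519 -1.0639  0.0653] [-0.4534  0.0953  1.6955]
```

Call:
apply_moves:
  rows:
    - [-0.9,-0.9,0,-0.05,-0.22,-0.17]
    - [-0.9,-0.9,0,-0.05,-0.22,-0.17]
    - [-0.9,-0.9,0,-0.05,-0.22,-0.17]
    - [-0.9,-0.9,0,-0.05,-0.22,-0.17]
    - [-0.9,-0.9,0,-0.05,-0.22,-0.17]
  claw: 1
  newtons: 35

```text
clock: 3.48
tcp_pos: [0.3783, 0.3333, 0.2316]
orientation: [0.17, 2.783, 0.015]
contact_force: [1.0, 0.3, 0.4]
grip_width: 0.0854
gripper_force: 0.0
```

```bash
python3 - <<'E'
from h import *
np.set_printoptions(precision=4,suppress=True)
a=axis(np.pi/6,3.153);X=np.array([.4705,.278,.092])
print(*delta(X+a*(.048-.036+.13),toolR(a,[0,1,0])),r.get_obs()["joints"])
E
```

```text
[-0.0832 -0.2148  0.0941] [-0.0171 -0.1075 -0.0761] [-1.2149  0.0855  0.1757  2.1452  0.4231  0.7841  0.1247]
```

Call:
apply_moves:
  rows:
    - [-0.083,-0.215,0.094,-0.017,-0.1075,-0.076]
    - [-0.083,-0.215,0.094,-0.017,-0.1075,-0.076]
    - [-0.083,-0.215,0.094,-0.017,-0.1075,-0.076]
    - [-0.083,-0.215,0.094,-0.017,-0.1075,-0.076]

```text
clock: 3.98
tcp_pos: [0.3994, 0.2803, 0.2156]
orientation: [-0.001, 2.618, 0.009]
contact_force: [-0.5, -0.2, -0.1]
grip_width: 0.0853
gripper_force: 0.0
```

```bash
python3 - <<'E'
from h import *
np.set_printoptions(precision=4,suppress=True)
a=axis(np.pi/6,3.153);X=np.array([.4705,.278,.092])
print(*delta(X+a*(.048-.036+.13),toolR(a,[0,1,0])),r.get_obs()["joints"])
F={n:r.grab_frame(n) for n in("wrist","side","scene")};save(F["wrist"],"w1.png")
fr=[]
for n,f in F.items():
    o=outl(f,"yellow_mid"); print(n,o and (o[1],o[0].min(0),o[0].max(0)))
    if o: fr.append((f,o[0])); print(*fitpot(fr[-1:],[.47,.278,.092,np.pi],np.pi/6))
print(*fitpot(fr,[.47,.278,.092,np.pi],np.pi/6))
print(*fitpot(fr,[.47,.278,.092,-.5,0],"free"))
E
```

```text
[ 0.0009 -0.0124  0.0022] [ 0.0004 -0.0001 -0.0008] [-1.2249  0.0297  0.1912  2.3153  0.7652  0.6539 -0.0496]
wrist (0.87, array([279., 160.]), array([353., 235.]))
[0.4707 0.2822 0.0906] [-0.4931 -0.0825  0.866 ] [0.4707 0.2822 0.0906 3.3073] 0.3388665549630039
side (0.8, array([246., 143.]), array([281., 181.]))
[0.4647 0.2533 0.1051] [-0.4767 -0.151   0.866 ] [0.4647 0.2533 0.1051 3.4484] 0.3405535670616112
scene (0.7, array([388., 199.]), array([414., 236.]))
[0.457  0.2772 0.0711] [-0.4959 -0.0638  0.866 ] [0.457  0.2772 0.0711 3.2695] 0.31108293691604244
[0.4711 0.2815 0.09  ] [-0.4958 -0.0643  0.866 ] [0.4711 0.2815 0.09   3.2706] 0.4805942180428525
[0.4711 0.2816 0.0898] [-0.4903 -0.0663  0.869 ] [ 0.4711  0.2816  0.0898 -0.4903 -0.0663] 0.4785682543410778
```

View pics/w1.png

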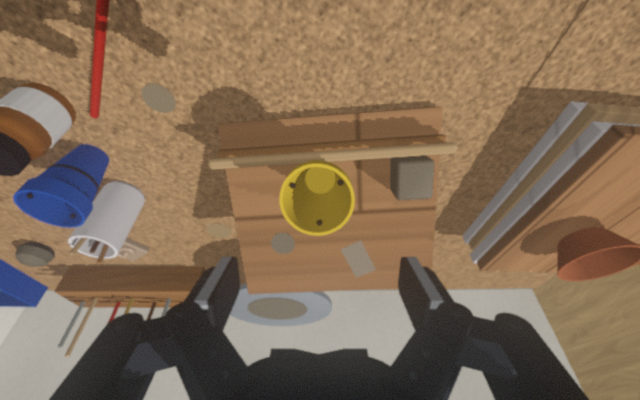

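```bash
python3 - <<'E'
from h import *
np.set_printoptions(precision=4,suppress=True)
f=r.grab_frame("wrist")
for (p,q,z) in (((220,124),(440,108),.012),((246,292),(434,290),.132),((210,163),(455,150),.06)):
    A=onz(ray(f,p),z);B=onz(ray(f,q),z);d=B-A;print(A,B,np.linalg.norm(d),np.degrees(np.arctan2(-d[0],d[1])))
E
```

```text
[0.4458 0.1643 0.012 ] [0.4249 0.4166 0.012 ] 0.253188583660294 4.734038564806883
[0.6448 0.1761 0.132 ] [0.6406 0.4446 0.132 ] 0.26851021038855577 0.8879794149703097
[0.464  0.1592 0.06  ] [0.4459 0.4257 0.06  ] 0.2671184380125007 3.8709922540313566
```

```bash
python3 - <<'E'
from h import *
np.set_printoptions(precision=4,suppress=True)
a=axis(np.pi/6,3.21);X=np.array([.4711,.2815,.0898]);y=[-np.sin(.07),np.cos(.07),0]
for k in(.05,0): print(*delta(X+a*(.012+k),toolR(a,y)))
E
```

```text
[ 0.0004 -0.0003  0.3291] [-0.0188 -0.0002 -0.039 ]
[0.0006 0.0056 0.5291] [-0.0188 -0.0002 -0.039 ]
```

Call:
apply_moves:
  rows:
    - [0,0,0.17,-0.019,0,-0.039]
    - [0,0,0.33,-0.019,0,-0.039]
    - [0,0.003,0.43,-0.019,0,-0.039]
    - [0.0005,0.0055,0.529,-0.019,0,-0.039]
    - [0.0005,0.0055,0.529,-0.019,0,-0.039]

```text
clock: 4.95
tcp_pos: [0.4651, 0.28, 0.0989]
orientation: [-0.092, 2.618, 0.019]
contact_force: [-0.2, 0.5, -0.2]
grip_width: 0.0856
gripper_force: 0.0
```

```bash
python3 - <<'E'
from h import *
np.set_printoptions(precision=4,suppress=True)
a=axis(np.pi/6,3.21);X=np.array([.4711,.2815,.0898]);y=[-np.sin(.07),np.cos(.07),0]
print(*delta(X+a*.012,toolR(a,y)),r.get_obs()["contact_force"])
f=r.grab_frame("wrist");save(f,"w2.png")
E
```

```text
[-0.0027  0.0042 -0.0042] [-0.0017 -0.0008  0.0009] [-0.2261  0.5256 -0.1972]
```

View pics/w2.png

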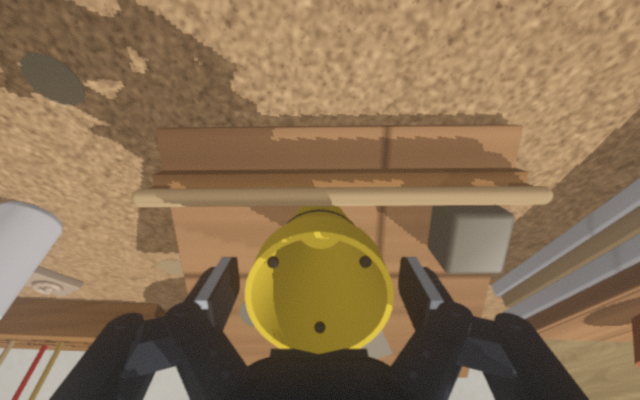

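Call:
apply_moves:
  rows:
    - [0,0,0,0,0,0]
    - [0,0,0,0,0,0]
    - [0,0,0,0,0,0]
    - [0,0,0,0,0,0]
    - [0,0,0,0,0,0]
  claw: 0.5
  newtons: 35

```text
clock: 5.62
tcp_pos: [0.4651, 0.2812, 0.1012]
orientation: [-0.091, 2.616, 0.026]
contact_force: [-4.5, -1.7, 8.1]
grip_width: 0.0669
gripper_force: 38.5
```

Call:
apply_moves:
  rows:
    - [0,0,-0.03,0,0,0]
    - [0,0,-0.08,0,0,0]
    - [0,0,-0.16,0,0,0]
    - [0,0,-0.26,0,0,0]
    - [0,0,-0.32,0,0,0]

```text
clock: 6.25
tcp_pos: [0.4245, 0.2781, 0.1706]
orientation: [-0.091, 2.617, 0.026]
contact_force: [-0.1, 0.2, -1.1]
grip_width: 0.0666
gripper_force: 40.0
```

```bash
python3 - <<'E'
from h import *
np.set_printoptions(precision=4,suppress=True)
s=r.get_obs();print(s["joints"],s["grip_width"],s["contact_force"],s["tcp_pos"])
# toward white at upright, z TCP: white rim .096+ .20
for yy in([0,1,0],[np.sin(.4),np.cos(.4),0]):
  print(*delta([.5566,-.2753,.096+.096-.036+.06],toolR([0,0,1],yy)))
print(*delta([.42,.10,.26],toolR([0,0,1],[0,1,0])))
E
```

```text
[-1.1774  0.1327  0.2335  2.3464  0.8883  0.4775 -0.075 ] 0.0666046360940838 [-0.0609  0.2079 -1.093 ] [0.4245 0.2781 0.1706]
[-0.4144 -2.2449  0.0269] [0.0124 0.3331 0.0434]
[-0.4144 -2.2449  0.0269] [0.079  0.3269 0.2921]
[-0.1205 -0.7089 -0.344 ] [0.0124 0.3331 0.0434]
```

```bash
python3 - <<'E'
from h import *
np.set_printoptions(precision=4,suppress=True)
print(*delta([.48,.08,.27],toolR([0,0,1],[0,1,0])))
E
```

```text
[-0.343  -0.8055 -0.2619] [0.0124 0.3331 0.0434]
```

Call:
apply_moves:
  rows:
    - [-0.08,-0.1,-0.12,0.003,0.08,0.01]
    - [-0.17,-0.28,-0.2,0.006,0.17,0.02]
    - [-0.26,-0.47,-0.24,0.009,0.25,0.03]
    - [-0.32,-0.67,-0.26,0.012,0.31,0.043]
    - [-0.343,-0.805,-0.262,0.0124,0.333,0.043]

```text
clock: 6.88
tcp_pos: [0.4758, 0.1003, 0.2641]
orientation: [0.009, -3.14, -0.005]
contact_force: [1.2, -0.5, -1.7]
grip_width: 0.0665
gripper_force: 39.9
```

```bash
python3 - <<'E'
from h import *
np.set_printoptions(precision=4,suppress=True)
print(r.get_obs()["joints"])
for yy in([0,1,0],[np.sin(.4),np.cos(.4),0],[-np.sin(.4),np.cos(.4),0]):
  print(*delta([.545,-.20,.28],toolR([0,0,1],yy)))
E
```

```text
[-0.6887  0.1262  0.3925  1.9752 -0.0593  1.0511  1.3068]
[-0.2701 -1.2025 -0.0676] [ 0.0019 -0.001   0.0035]
[-0.2701 -1.2025 -0.0676] [ 0.0016 -0.0014  0.2582]
[-0.2701 -1.2025 -0.0676] [ 0.002  -0.0007 -0.2511]
```

Call:
apply_moves:
  rows:
    - [-0.03,-0.12,-0.04,0.002,0,0.03]
    - [-0.08,-0.32,-0.06,0.002,0,0.06]
    - [-0.13,-0.55,-0.07,0.002,0,0.09]
    - [-0.18,-0.78,-0.07,0.002,0,0.12]
    - [-0.22,-0.98,-0.07,0.002,0,0.13]

```text
clock: 7.5
tcp_pos: [0.5307, -0.1469, 0.2806]
orientation: [0.322, 3.123, -0.008]
contact_force: [1.3, -0.1, -0.3]
grip_width: 0.0668
gripper_force: 40.0
```

```bash
python3 - <<'E'
from h import *
np.set_printoptions(precision=4,suppress=True)
s=r.get_obs();print(s["joints"],rot(s["orientation"]))
F={n:r.grab_frame(n) for n in("wrist","side","scene")};save(F["side"],"s3.png")
for p,x0,tl,z in(("yellow",[*s["tcp_pos"],0,0],"free",None),("white",[.5566,-.2753,.048],None,.048)):
    x0=np.array(x0,float); 
    if tl:x0[2]-=.012
    fr=[]
    for n,f in F.items():
        o=outl(f,p+"_mid"); print(p,n,o and (o[1],o[0].min(0),o[0].max(0)))
        if o and not(n=="wrist" and p=="yellow"): fr.append((f,o[0])); print("   ",*fitpot(fr[-1:],x0,tl,z)[::3])
    print(p,*fitpot(fr,x0,tl,z))
E
```

```text
[-0.3408  0.2463  0.5988  1.8294 -0.1491  1.1095  1.6758] [[-0.979   0.2038  0.0012]
 [ 0.2038  0.979  -0.0049]
 [-0.0022 -0.0046 -1.    ]]
yellow wrist (0.86, array([246., 197.]), array([392., 352.]))
yellow side (0.58, array([339., 162.]), array([381., 223.]))
    [ 0.5292 -0.1582  0.2669] 1.05156646034177
yellow scene (0.61, array([254., 104.]), array([275., 139.]))
    [ 0.4687 -0.2184  0.1844] 1.5049918335572239
yellow [ 0.5311 -0.1542  0.2641] [-0.0497 -0.0134  0.9987] [ 0.5311 -0.1542  0.2641 -0.0497 -0.0134] 2.129404731404543
white wrist (0.88, array([198., 183.]), array([255., 242.]))
    [ 0.5588 -0.2753  0.048 ] 0.2856480443566452
white side (0.85, array([376., 295.]), array([415., 352.]))
    [ 0.5574 -0.276   0.048 ] 0.3758759050629389
white scene (0.93, array([227., 146.]), array([247., 176.]))
    [ 0.5579 -0.2729  0.048 ] 0.442037533713751
white [ 0.5583 -0.2752  0.048 ] [0. 0. 1.] [ 0.5583 -0.2752  0.048 ] 0.5121606327678415
```

View pics/s3.png

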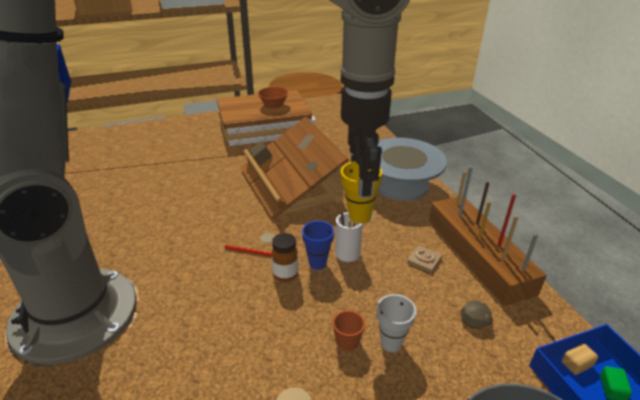

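```bash
cat >> h.py <<'E'
def fitheld(fr,x0):
    """fr: (frame, pts, dirfilter)"""
    obs=[(f,D[g(D)],(m@D[g(D)].T).max(0)+.3) for f,m,g in fr]
    def unp(p): return np.array(p[:3]),np.array([p[3],p[4],np.sqrt(1-p[3]**2-p[4]**2)])
    def res(p):
        X,a=unp(p);P=POT@Rax(a).T+X
        return np.concatenate([(proj(f,P)@d.T).max(0)-o for f,d,o in obs])
    s=least_squares(res,x0,x_scale=[.01]*3+[.1]*2,loss="soft_l1")
    return (*unp(s.x),np.sqrt(np.mean(res(s.x)**2)),np.round(res(s.x),1))
up=lambda d:d[:,1]<.2
dn=lambda d:d[:,1]>.2
E
python3 - <<'E'
from h import *
np.set_printoptions(precision=4,suppress=True,linewidth=150)
s=r.get_obs()
F={n:r.grab_frame(n) for n in("wrist","side","scene")}
O={n:outl(f,"yellow_mid")[0] for n,f in F.items()}
W=F["wrist"]["pixels"][180:380,220:420];cv2.imwrite("pics/w3.png",cv2.resize(cv2.cvtColor(F["wrist"]["pixels"][180:400,200:440],cv2.COLOR_RGB2BGR),None,fx=2,fy=2))
x0=[*(s["tcp_pos"]-[0,0,.012]),0,0]
print(*fitheld([(F["wrist"],O["wrist"],up)],x0))
print(*fitheld([(F["wrist"],O["wrist"],up),(F["side"],O["side"],dn)],x0))
print(*fitheld([(F["wrist"],O["wrist"],up),(F["side"],O["side"],dn),(F["scene"],O["scene"],dn)],x0))
R0=rot(s["orientation"]);print(s["tcp_pos"],s["orientation"])
E
```

```text
[ 0.532  -0.1448  0.2665] [-0.03    0.0177  0.9994] 0.5205874728922812 [ 0.6  0.4 -0.4 -0.5  0.5 -0.1  0.1  0.2 -0.  -0.3  0.5 -0.1 -1.4]
[ 0.5321 -0.1448  0.2661] [-0.0304  0.0186  0.9994] 0.42365635723593487 [ 0.4  0.2 -0.5 -0.4  0.5 -0.1  0.1  0.3 -0.  -0.3  0.6 -0.1 -1.5 -0.   0.2  0.3 -0.4 -0.3 -0.2 -0.1 -0.1  0.2  0.2 -0.3]
[ 0.5322 -0.1446  0.2659] [-0.0319  0.0134  0.9994] 0.43457937950425773 [ 0.2  0.1 -0.5 -0.5  0.6 -0.3  0.   0.3  0.2 -0.   0.7 -0.  -1.6  0.   0.2  0.2 -0.4 -0.3 -0.2 -0.  -0.1  0.2  0.3 -0.3 -0.5 -0.4  0.1 -0.3 -0.4
 -0.5 -0.5  0.2  0.5  0.5  0.4]
[ 0.5311 -0.1439  0.2805] [ 0.3155  3.1247 -0.0072]
```

View pics/w3.png

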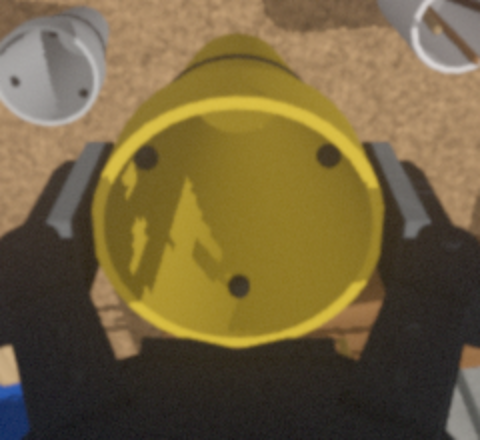

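```bash
python3 - <<'E'
from h import *
np.set_printoptions(precision=4,suppress=True,linewidth=150)
s=r.get_obs();R0=rot(s["orientation"])
off=R0.T@(np.array([.5321,-.1447,.266])-s["tcp_pos"]);al=R0.T@np.array([-.030,.016,.9994]);print(off,al)
Rm=toolR([0,0,1],[.2+.0,.98,0])@R.from_rotvec([0,.030,0]).as_matrix()
print(Rm@al)
for z in(.23,.175): print(*delta(np.array([.5583,-.2752,z])-(Rm@off)*[1,1,0],Rm))
E
```

```text
[-0.0008  0.001   0.0146] [ 0.0308  0.0045 -0.9995]
[0.0001 0.0046 1.    ]
[-0.2097 -0.4893  0.2053] [-0.0032  0.0202 -0.0015]
[-0.2093 -0.4882  0.4253] [-0.0032  0.0202 -0.0015]
```

Call:
apply_moves:
  rows:
    - [-0.06,-0.13,0.05,-0.003,0.01,0]
    - [-0.13,-0.3,0.12,-0.003,0.02,0]
    - [-0.19,-0.43,0.18,-0.003,0.02,0]
    - [-0.21,-0.489,0.26,-0.003,0.02,0]
    - [-0.2095,-0.4885,0.38,-0.003,0.02,0]

```text
clock: 8.88
tcp_pos: [0.5579, -0.2778, 0.1857]
orientation: [-0.32, -3.097, -0.003]
contact_force: [0.3, 1.0, -1.6]
grip_width: 0.0666
gripper_force: 40.1
```

```bash
cat > chk.py <<'E'
from h import *
import sys
np.set_printoptions(precision=4,suppress=True,linewidth=150)
held,base=sys.argv[1:3]
r.grab_frame("side") # settle
s=r.get_obs();print(s["tcp_pos"],s["orientation"],s["contact_force"],s["grip_width"],s["clock"])
F={n:r.grab_frame(n) for n in("wrist","side","scene")}
O={n:outl(f,held+"_mid") for n,f in F.items()}
x0=[*(s["tcp_pos"]-[0,0,.014]),0,0]
L=[(F[n],O[n][0],g) for n,g in(("wrist",up),("side",dn),("scene",dn)) if O[n]]
print("all ",*fitheld(L,x0)[:3]);print("w   ",*fitheld(L[:1],x0)[:3])
fr=[]
for n,f in F.items():
    o=outl(f,base+"_mid")
    if o: print(base,n,o[1],o[0].min(0),o[0].max(0))
    for q in ("_rim",):
        l=r.landmark_of(f,base+q)
        if l: print(n,q,l[0]["conf"],onz(ray(f,l[0]["point"]),.096 if base=="white" else .142))
E
python3 chk.py yellow white
```

```text
[ 0.5556 -0.2751  0.1811] [-0.3169 -3.0901 -0.0066] [-1.2489  1.1583 -4.3663] 0.066709993519614 8.925
all  [ 0.556  -0.276   0.1675] [0.0124 0.008  0.9999] 0.9651722394968655
w    [ 0.5563 -0.2758  0.1666] [0.0065 0.0018 1.    ] 0.23586216681407107
white wrist 0.66 [281. 170.] [359. 221.]
white side 0.56 [376. 297.] [415. 351.]
side _rim 0.63 [ 0.558  -0.2714  0.096 ]
white scene 0.92 [227. 148.] [247. 175.]
scene _rim 0.57 [ 0.5582 -0.2682  0.096 ]
```

```bash
python3 - <<'E'
from h import *
np.set_printoptions(precision=4,suppress=True,linewidth=150)
s=r.get_obs();R0=rot(s["orientation"]);print(s["clock"],s["tcp_pos"],s["orientation"],s["contact_force"],s["moment"])
f=r.grab_frame("wrist")
for w in([.0024,.001,-.035],[.0024,.001,-.052]): print(R0.T@np.array(w)/.25)
E
```

```text
9.525 [ 0.5579 -0.2763  0.1867] [-0.3169 -3.0966 -0.004 ] [ 0.0977  0.5551 -0.7176] [ 0.0046 -0.0606 -0.0268]
[-0.0126  0.0059  0.1397]
[-0.0146  0.0059  0.2077]
```

```bash
python3 chk.py yellow white
```

```text
[ 0.5578 -0.2763  0.1865] [-0.3169 -3.0961 -0.004 ] [-0.1896  0.2162 -1.3268] 0.06634239649573584 9.625
all  [ 0.5578 -0.2769  0.1732] [0.0049 0.0063 1.    ] 0.9624252537460188
w    [ 0.5581 -0.2769  0.172 ] [0.0017 0.0046 1.    ] 0.36350699625359656
white wrist 0.6 [282. 166.] [358. 221.]
wrist _rim 0.76 [ 0.5573 -0.2771  0.096 ]
white side 0.83 [375. 296.] [415. 352.]
side _rim 0.97 [ 0.5596 -0.2705  0.096 ]
white scene 0.91 [227. 147.] [247. 176.]
scene _rim 0.73 [0.5291 0.0033 0.096 ]
```

Call:
apply_moves:
  rows:
    - [-0.001,0.0055,0.04,0,0,0]
    - [-0.003,0.0055,0.1,0,0,0]
    - [-0.005,0.0055,0.16,0,0,0]
    - [-0.006,0.0055,0.2,0,0,0]
    - [-0.006,0.0055,0.206,0,0,0]

```text
clock: 10.85
tcp_pos: [0.5574, -0.2749, 0.1336]
orientation: [-0.317, -3.094, -0.004]
contact_force: [0.6, -0.0, -0.9]
grip_width: 0.0667
gripper_force: 40.0
```

Call:
apply_moves:
  rows:
    - [0,0,0.008,0,0,0]
    - [0,0,0.016,0,0,0]
    - [0,0,0.02,0,0,0]

```text
clock: 11.22
tcp_pos: [0.5579, -0.2751, 0.1299]
orientation: [-0.317, -3.096, -0.004]
contact_force: [0.2, 0.7, -1.2]
grip_width: 0.0667
gripper_force: 40.0
```

Call:
apply_moves:
  rows:
    - [0,0,0.008,0,0,0]
    - [0,0,0.016,0,0,0]
    - [0,0,0.02,0,0,0]
    - [0,0,0.02,0,0,0]

```text
clock: 11.72
tcp_pos: [0.5576, -0.2749, 0.1247]
orientation: [-0.317, -3.096, -0.004]
contact_force: [0.3, 0.4, -0.9]
grip_width: 0.0668
gripper_force: 40.0
```

Call:
apply_moves:
  rows:
    - [0,0,0.006,0,0,0]
    - [0,0,0.012,0,0,0]
    - [0,0,0.012,0,0,0]

```text
clock: 12.1
tcp_pos: [0.5575, -0.2749, 0.1216]
orientation: [-0.317, -3.096, -0.004]
contact_force: [-0.4, -0.1, -1.6]
grip_width: 0.0663
gripper_force: 40.2
```

Call:
apply_moves:
  rows:
    - [0,0,0.006,0,0,0]
    - [0,0,0.008,0,0,0]
    - [0,0,0.008,0,0,0]

```text
clock: 12.48
tcp_pos: [0.5575, -0.2749, 0.1198]
orientation: [-0.317, -3.096, -0.004]
contact_force: [-0.5, 1.6, 0.4]
grip_width: 0.0666
gripper_force: 40.2
```

Call:
apply_moves:
  rows:
    - [0,0,0.006,0,0,0]
    - [0,0,0.008,0,0,0]
    - [0,0,0.008,0,0,0]

```text
clock: 12.85
tcp_pos: [0.5579, -0.2749, 0.1181]
orientation: [-0.317, -3.097, -0.004]
contact_force: [0.8, 1.8, 4.3]
grip_width: 0.067
gripper_force: 40.7
```

Call:
apply_moves:
  rows:
    - [0,0,0.006,0,0,0]
    - [0,0,0.012,0,0,0]
    - [0,0,0.018,0,0,0]
    - [0,0,0.022,0,0,0]
    - [0,0,0.022,0,0,0]

```text
clock: 13.48
tcp_pos: [0.5577, -0.2751, 0.113]
orientation: [-0.317, -3.097, -0.004]
contact_force: [-0.2, 0.9, 6.9]
grip_width: 0.0662
gripper_force: 41.0
```

```bash
cat > prof.py <<'E'
from h import *
import sys
np.set_printoptions(precision=4,suppress=True,linewidth=150)
held,base,tag=sys.argv[1:4]; zb=.0 if base=="white" else float(sys.argv[4])
s=r.get_obs();print(s["tcp_pos"],s["contact_force"],s["clock"])
F={n:r.grab_frame(n) for n in("side","scene")}
bx,by=[float(v) for v in sys.argv[5:7]] if len(sys.argv)>6 else (.558,-.275)
for n,f in F.items():
    o=outl(f,held+"_mid");b=outl(f,base+"_mid");l=r.landmark_of(f,held+"_ring");l2=r.landmark_of(f,base+"_rim")
    # predicted column pixel along axis as function of z
    zs=np.linspace(0,.25,251);P=proj(f,np.c_[0*zs+bx,0*zs+by,zs])
    g=lambda p:zs[np.argmin(np.linalg.norm(P-p,axis=1))]
    print(n,"ring z",l and (round(l[0]["conf"],2),g(l[0]["point"])),"rim z",l2 and (round(l2[0]["conf"],2),g(l2[0]["point"])))
    for nm,m in((held,o),(base,b)):
        if m: print("  ",nm,m[1],m[0].min(0),m[0].max(0))
im=[]
for n,f in F.items():
    u,v=proj(f,np.array([[bx,by,.11+zb]]))[0].astype(int);c=f["pixels"][max(v-45,0):v+45,u-40:u+40];im.append(cv2.resize(c,(400,450),interpolation=cv2.INTER_CUBIC));print(n,"crop origin",u-40,v-45)
cv2.imwrite(f"pics/{tag}.png",cv2.cvtColor(np.hstack(im),cv2.COLOR_RGB2BGR))
E
python3 prof.py yellow white p1
```

```text
[ 0.5577 -0.2751  0.113 ] [-0.2183  0.925   6.9003] 13.475
side ring z (0.6, np.float64(0.14400000000000002)) rim z (0.87, np.float64(0.1))
   white 0.64 [376. 301.] [415. 352.]
scene ring z (0.7, np.float64(0.11)) rim z (0.65, np.float64(0.097))
   yellow 0.84 [224. 137.] [243. 159.]
   white 0.5 [227. 152.] [247. 176.]
side crop origin 356 257
scene crop origin 195 104
```

View pics/p1.png

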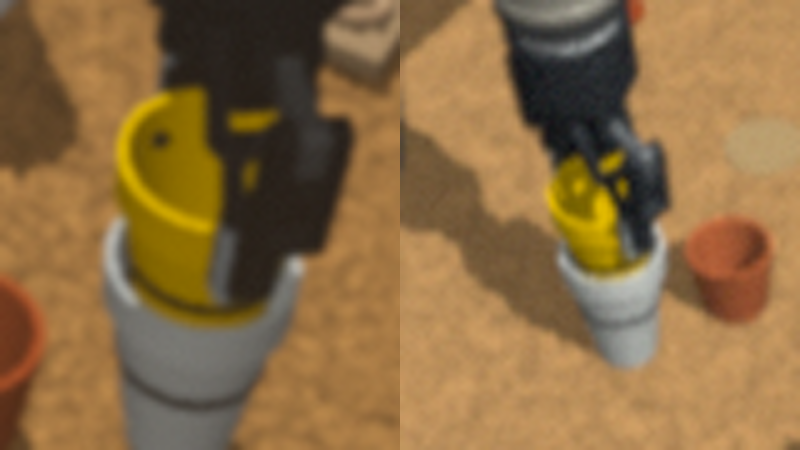

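```bash
cat > ring.py <<'E'
from h import *
import sys
np.set_printoptions(precision=1,suppress=True,linewidth=170)
bx,by,zr=map(float,sys.argv[1:4]); cols=[int(c) for c in sys.argv[4].split(",")]
f=r.grab_frame("side");print(r.get_obs()["tcp_pos"])
th=np.linspace(0,2*np.pi,721)
def vat(rad,z,u):
    p=proj(f,np.c_[bx+rad*np.cos(th),by+rad*np.sin(th),0*th+z]);c=np.mean(p[:,1]);q=p[p[:,1]>c];q=q[np.argsort(q[:,0])];return np.interp(u,q[:,0],q[:,1])
for u in cols:
    print("u",u,"rim outer v",round(vat(.034,zr,u),1),"inner",round(vat(.031,zr,u),1),"ring centre v for +0,2,4,6mm",[round(vat(.0271,zr+d,u),1) for d in(0,.002,.004,.006)])
    v0=int(vat(.034,zr,u));px=f["pixels"][v0-16:v0+6,u].astype(int);print("  ",[(v0-16+i,*map(int,q)) for i,q in enumerate(px)])
E
python3 ring.py .558 -.275 .096 386,392
```

```text
[ 0.6 -0.3  0.1]
u 386 rim outer v 320.2 inner 318.6 ring centre v for +0,2,4,6mm [np.float64(316.4), np.float64(315.6), np.float64(314.7), np.float64(313.8)]
   [(304, 140, 110, 0), (305, 139, 108, 0), (306, 140, 108, 0), (307, 134, 105, 0), (308, 129, 101, 0), (309, 129, 100, 0), (310, 128, 99, 0), (311, 129, 100, 0), (312, 125, 96, 0), (313, 113, 88, 9), (314, 90, 70, 13), (315, 84, 64, 13), (316, 103, 79, 12), (317, 120, 96, 24), (318, 125, 104, 49), (319, 123, 110, 82), (320, 120, 116, 104), (321, 118, 117, 111), (322, 118, 116, 111), (323, 119, 118, 112), (324, 120, 118, 113), (325, 119, 117, 112)]
u 392 rim outer v 322.6 inner 321.2 ring centre v for +0,2,4,6mm [np.float64(319.4), np.float64(318.6), np.float64(317.7), np.float64(316.9)]
   [(306, 144, 112, 0), (307, 146, 112, 0), (308, 144, 112, 0), (309, 144, 112, 0), (310, 140, 109, 0), (311, 137, 106, 0), (312, 136, 106, 0), (313, 136, 105, 0), (314, 136, 106, 0), (315, 133, 104, 0), (316, 118, 92, 0), (317, 93, 73, 18), (318, 81, 62, 17), (319, 104, 81, 13), (320, 126, 100, 19), (321, 130, 109, 55), (322, 123, 114, 91), (323, 120, 119, 110), (324, 120, 120, 115), (325, 122, 120, 115), (326, 120, 119, 113), (327, 121, 120, 115)]
```

Call:
apply_moves:
  rows:
    - [0,0,0.004,0,0,0]
    - [0,0,0.008,0,0,0]
    - [0,0,0.012,0,0,0]
    - [0,0,0.012,0,0,0]

```text
clock: 14.52
tcp_pos: [0.5576, -0.2752, 0.11]
orientation: [-0.317, -3.097, -0.004]
contact_force: [0.9, 0.3, 7.5]
grip_width: 0.0664
gripper_force: 41.1
```

```bash
python3 ring.py .558 -.275 .096 386,389,392 | cut -c1-900
```

```text
[ 0.6 -0.3  0.1]
u 386 rim outer v 320.2 inner 318.6 ring centre v for +0,2,4,6mm [np.float64(316.4), np.float64(315.6), np.float64(314.7), np.float64(313.8)]
   [(304, 140, 111, 0), (305, 139, 108, 0), (306, 141, 108, 0), (307, 138, 107, 0), (308, 136, 104, 0), (309, 131, 102, 0), (310, 130, 102, 0), (311, 130, 102, 0), (312, 129, 101, 0), (313, 127, 98, 0), (314, 116, 90, 3), (315, 96, 74, 11), (316, 84, 64, 17), (317, 94, 76, 30), (318, 115, 99, 58), (319, 120, 110, 85), (320, 120, 116, 106), (321, 119, 116, 110), (322, 119, 117, 113), (323, 119, 118, 114), (324, 120, 119, 113), (325, 119, 116, 111)]
u 389 rim outer v 321.6 inner 320.2 ring centre v for +0,2,4,6mm [np.float64(318.2), np.float64(317.4), np.float64(316.5), np.float64(315.7)]
   [(305, 142, 110, 0), (306, 142, 111, 0), (307, 143, 112, 0), (308, 142, 111, 0), (309, 141, 109, 0), (310, 136, 106, 0), (311, 134, 104, 0), (312, 135, 105, 0), (313, 134, 105, 0), (314, 133, 103, 0), (315, 131, 101, 0), (316, 117, 92, 5), (317, 90, 69, 13), (318, 80, 62, 19), (319, 100, 81, 32), (320, 119, 102, 61), (321, 121, 113, 91), (322, 120, 117, 109), (323, 120, 119, 114), (324, 119, 118, 114), (325, 120, 120, 115), (326, 121, 120, 114)]
u 392 rim outer v 322.6 inner 321.2 ring centre v for +0,2,4,6mm [np.float64(319.4), np.float64(318.6), np.float64(317.7), np.float64(316.9)]
   [(306, 143, 111, 0), (307, 145, 114, 0), (308, 145, 113, 0), (309, 144, 111, 0), (310, 142, 110, 0), (311, 140, 109, 0), (312, 136, 106, 0), (313, 135, 105, 0), (314, 135, 105, 0), (315, 135, 106, 0), (316, 134, 105, 0), (317, 125, 98, 5), (318, 99, 77, 13), (319, 82, 64, 18), (320, 100, 81, 32), (321, 120, 103, 60), (322, 123, 115, 94), (323, 120, 118, 110), (324, 120, 119, 114), (325, 121, 120, 115), (326, 121, 121, 115), (327, 122, 121, 114)]
```

Call:
apply_moves:
  rows:
    - [0,0,0.002,0,0,0]
    - [0,0,0.002,0,0,0]
    - [0,0,0.002,0,0,0]

```text
clock: 14.95
tcp_pos: [0.5575, -0.2751, 0.1093]
orientation: [-0.317, -3.097, -0.004]
contact_force: [-0.3, 2.0, 6.3]
grip_width: 0.0668
gripper_force: 41.0
```

Call:
apply_moves:
  rows:
    - [0,0,0.002,0,0,0]
    - [0,0,0,0,0,0]
    - [0,0,0,0,0,0]
    - [0,0,0,0,0,0]
    - [0,0,0,0,0,0]
  claw: 1

```text
clock: 15.58
tcp_pos: [0.5571, -0.2749, 0.1087]
orientation: [-0.317, -3.096, -0.004]
contact_force: [-0.1, 0.4, -0.1]
grip_width: 0.0853
gripper_force: 0.0
```

Call:
apply_moves:
  rows:
    - [0,0,-0.03,0,0,0]
    - [0,0,-0.1,0,0,0]
    - [0,0,-0.25,0,0,0]
    - [0,0,-0.45,0,0,0]
    - [0,0,-0.6,0,0,0]

```text
clock: 16.2
tcp_pos: [0.562, -0.2764, 0.2624]
orientation: [-0.318, -3.099, -0.003]
contact_force: [1.0, -1.0, 0.7]
grip_width: 0.0856
gripper_force: 0.0
```

```bash
python3 ring.py .558 -.275 .096 386,392 | cut -c1-900
cat > two.py <<'E'
from h import *
np.set_printoptions(precision=4,suppress=True,linewidth=170)
F={n:r.grab_frame(n) for n in("wrist","side","scene")}
fr=[(f,o[0]) for f in F.values() if (o:=outl(f,"yellow_mid"))]
# yellow in stack: visible upper part only -> directions up
print([ (m.min(0),m.max(0)) for f,m in fr])
x0=[.558,-.275,.094,0,0]
print(fitheld([(f,m,up) for f,m in fr[:]],x0))
print(fitpot([(f,o[0]) for f in F.values() if (o:=outl(f,"blue_mid"))],[.5008,-.0249,.048],None,.048))
s=r.get_obs();print(s["joints"],s["contact_force"])
print(delta([.501,-.025,.24],toolR([0,0,1],[0,1,0])))
E
python3 two.py
```

```text
[ 0.6 -0.3  0.3]
u 386 rim outer v 320.2 inner 318.6 ring centre v for +0,2,4,6mm [np.float64(316.4), np.float64(315.6), np.float64(314.7), np.float64(313.8)]
   [(304, 139, 107, 0), (305, 139, 108, 0), (306, 137, 105, 0), (307, 132, 103, 0), (308, 130, 102, 0), (309, 130, 102, 0), (310, 129, 99, 0), (311, 129, 99, 0), (312, 125, 97, 0), (313, 112, 87, 10), (314, 90, 69, 13), (315, 83, 64, 12), (316, 104, 80, 11), (317, 119, 95, 23), (318, 124, 104, 53), (319, 119, 108, 84), (320, 118, 113, 103), (321, 117, 114, 108), (322, 118, 115, 109), (323, 117, 116, 110), (324, 118, 115, 110), (325, 119, 117, 111)]
u 392 rim outer v 322.6 inner 321.2 ring centre v for +0,2,4,6mm [np.float64(319.4), np.float64(318.6), np.float64(317.7), np.float64(316.9)]
   [(306, 142, 112, 0), (307, 143, 110, 0), (308, 142, 111, 0), (309, 138, 107, 0), (310, 137, 106, 0), (311, 136, 105, 0), (312, 136, 105, 0), (313, 135, 105, 0), (314, 135, 105, 0), (315, 132, 102, 0), (316, 112, 87, 10), (317, 83, 63, 15), (318, 88, 68, 13), (319, 116, 90, 8), (320, 129, 103, 25), (321, 128, 110, 65), (322, 120, 113, 96), (3
[... 176 characters left out ...]
rray([417., 322.])), (array([226., 136.]), array([246., 159.]))]
(array([ 0.5621, -0.2712,  0.0953]), array([-0.1259, -0.0152,  0.9919]), np.float64(0.46763212588153547), array([-0.4, -0.4,  0. , -0.1, -0.1, -0.1, -0.4,  0.5,  0.2,  0.1,  1.2,  0.1, -0.3,  0. , -0.1, -0.4, -0.9, -0.3, -0.6, -0.3,  0.3,  0. ,  0.3,  0.6, -0.2, -0.5,  0.5,
        0.8,  0.5,  0.5,  0.8,  0. , -0.4,  0. , -0.2,  0.4,  0.7,  0.6,  0.8]))
(array([ 0.5012, -0.0241,  0.048 ]), array([0., 0., 1.]), array([ 0.5012, -0.0241,  0.048 ]), np.float64(0.8883334358090543))
[-0.0932  0.4389  0.6188  1.659  -0.2622  1.1613  1.9601] [ 0.8904 -0.8515 -0.0835]
(array([0.436 , 0.9325, 0.0846]), array([ 0.0018, -0.02  , -0.1299]))
```

```bash
python3 - <<'E'
from h import *
F=[r.grab_frame(n) for n in("side","wrist")]
a=F[0]["pixels"][265:360,355:435];b=F[1]["pixels"][120:240,270:380]
im=np.hstack([cv2.resize(a,(400,475),interpolation=cv2.INTER_CUBIC),cv2.resize(b,(400,475),interpolation=cv2.INTER_CUBIC)])
cv2.imwrite("pics/q1.png",cv2.cvtColor(im,cv2.COLOR_RGB2BGR))
E
```

```text
(no output)
```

View pics/q1.png

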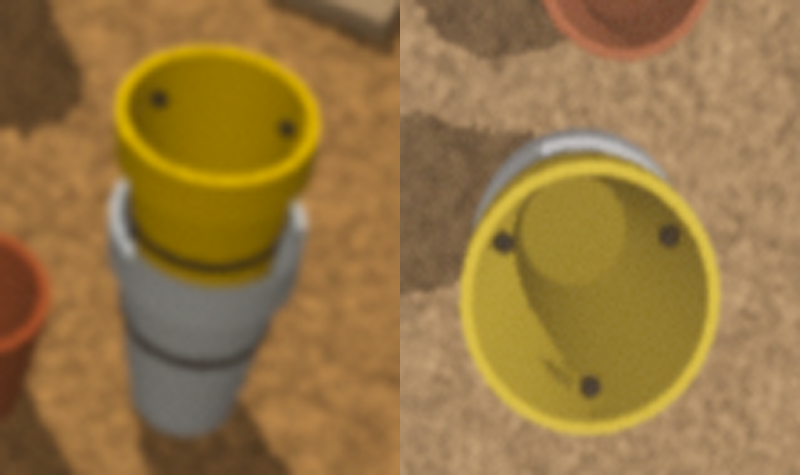

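```bash
cat > rimfit.py <<'E'
from h import *
import sys
np.set_printoptions(precision=4,suppress=True,linewidth=170)
name=sys.argv[1]; x0=[float(v) for v in sys.argv[2:5]]+[0,0]
F={n:r.grab_frame(n) for n in("wrist","side","scene")}
RIM=np.vstack([POT[-48:],POT[-96:-48]])-[0,0,.048]
al=lambda d:d[:,1]<2
vup=lambda d:d[:,1]<-.2
L=[(F[n],o[0],g) for n,g in(("wrist",al),("side",up),("scene",up)) if (o:=outl(F[n],name+"_mid"))]
def fit(L,tilt):
    obs=[(f,D[g(D)],(m@D[g(D)].T).max(0)+.3) for f,m,g in L]
    def res(p):
        a=np.array([p[3],p[4],np.sqrt(1-p[3]**2-p[4]**2)]) if tilt else np.array([0,0,1.])
        P=RIM@Rax(a).T+p[:3]
        return np.concatenate([(proj(f,P)@d.T).max(0)-o for f,d,o in obs])
    s=least_squares(res,x0,x_scale=[.01]*3+[.1]*2,loss="soft_l1");return s.x,np.sqrt(np.mean(s.fun**2))
print(len(L));
for l in (L,L[:1],L[1:]): print(*fit(l,True),*fit(l,False))
E
python3 rimfit.py yellow .558 -.275 .143; python3 rimfit.py blue .501 -.025 .096
```

```text
3
[ 0.5585 -0.2717  0.1446  0.037   0.0726] 0.74498147070502 [ 0.558  -0.2725  0.1443  0.      0.    ] 0.7997243118663196
[ 0.5596 -0.2718  0.1458  0.1087  0.08  ] 0.34531230817335673 [ 0.558  -0.2725  0.1459  0.      0.    ] 0.4503230781815479
[ 0.555  -0.2716  0.1429 -0.0586  0.0461] 0.36618617508847157 [ 0.5558 -0.2722  0.1429  0.      0.    ] 0.4232338553108655
3
[ 0.5004 -0.031   0.0946  0.0113 -0.2495] 5.458514822598276 [ 0.5011 -0.0257  0.0952  0.      0.    ] 6.521442022719774
[ 0.5055 -0.0805  0.1453  0.7736 -0.4519] 2.716240552148597 [ 0.499  -0.0627  0.1372  0.      0.    ] 5.071739759947307
[ 0.5006 -0.0235  0.0927  0.0478  0.0184] 0.7178855441937777 [ 0.4997 -0.0242  0.0926  0.      0.    ] 0.7430056345644481rimfit.py:13: RuntimeWarning: invalid value encountered in sqrt
  a=np.array([p[3],p[4],np.sqrt(1-p[3]**2-p[4]**2)]) if tilt else np.array([0,0,1.])
rimfit.py:13: RuntimeWarning: invalid value encountered in sqrt
  a=np.array([p[3],p[4],np.sqrt(1-p[3]**2-p[4]**2)]) if tilt else np.array([0,0,1.])
```

```bash
python3 - <<'E'
from h import *
np.set_printoptions(precision=4,suppress=True,linewidth=170)
s=r.get_obs();R0=rot(s["orientation"]);print(s["tcp_pos"],s["clock"]);print(R0)
print(delta([.558,-.2732,.17],toolR([0,0,1],R0[:,1]*[1,1,0])))
F={n:r.grab_frame(n) for n in("side","scene")}
L=[(f,o[0],dn) for f in F.values() if (o:=outl(f,"white_mid"))]
for l in (L,L[:1],L[1:]):print(fitheld(l,[.558,-.275,.048,0,0])[:3])
E
```

```text
[ 0.5616 -0.2757  0.2587] 17.4
[[-0.9788  0.2026 -0.0291]
 [ 0.2026  0.9793  0.0056]
 [ 0.0297 -0.0004 -0.9996]]
(array([0.0054, 0.0071, 0.3552]), array([-0.0003, -0.0189, -0.    ]))
(array([ 0.5563, -0.2761,  0.0514]), array([0.0278, 0.0448, 0.9986]), np.float64(0.4306308355947998))
(array([ 0.5345, -0.3069,  0.0937]), array([-0.074 , -0.0637,  0.9952]), np.float64(0.31294154740602875))
(array([ 0.5077, -0.3298, -0.03  ]), array([0.0413, 0.1432, 0.9888]), np.float64(0.16645365436019938))h.py:58: RuntimeWarning: invalid value encountered in sqrt
  def unp(p): return np.array(p[:3]),np.array([p[3],p[4],np.sqrt(1-p[3]**2-p[4]**2)])
```

Call:
apply_moves:
  rows:
    - [0.002,0.003,0.1,0,-0.01,0]
    - [0.004,0.006,0.22,0,-0.019,0]
    - [0.0054,0.007,0.31,0,-0.019,0]
    - [0.0054,0.007,0.355,0,-0.019,0]
    - [0.0054,0.007,0.355,0,-0.019,0]
  claw: 0.67
  newtons: 30

```text
clock: 18.23
tcp_pos: [0.5578, -0.2732, 0.1696]
orientation: [-0.32, -3.124, 0.001]
contact_force: [0.1, 0.7, 0.6]
grip_width: 0.0569
gripper_force: 0.0
```

```bash
python3 - <<'E'
from h import *
np.set_printoptions(precision=4,suppress=True,linewidth=170)
f=r.grab_frame("wrist");cv2.imwrite("pics/w4.png",cv2.resize(cv2.cvtColor(f["pixels"][150:400,180:460],cv2.COLOR_RGB2BGR),None,fx=2,fy=2))
s=r.get_obs();print(s["tcp_pos"],s["orientation"],s["contact_force"],s["grip_width"]);print(rot(s["orientation"])[2])
E
```

```text
[ 0.5583 -0.2735  0.1705] [ 0.3201  3.1247 -0.0012] [-0.2394  0.7732  0.1   ] 0.057399302410202364
[-0.0006 -0.0007 -1.    ]
```

View pics/w4.png

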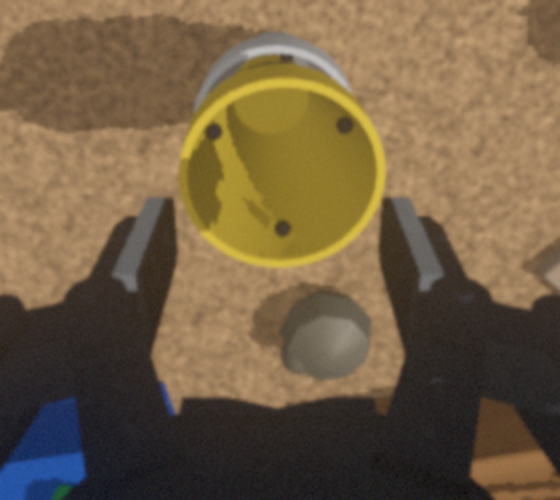

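Call:
apply_moves:
  rows:
    - [0,0,0.03,0,0,0]
    - [0,0,0.06,0,0,0]
    - [0,0,0.08,0,0,0]
    - [0,0,0.086,0,0,0]
    - [0,0,0.086,0,0,0]

```text
clock: 18.9
tcp_pos: [0.558, -0.2733, 0.1485]
orientation: [-0.32, -3.125, 0.001]
contact_force: [0.0, 0.3, -0.3]
grip_width: 0.057
gripper_force: 0.0
```

Call:
apply_moves:
  rows:
    - [0,0,0.006,0,0,0]
    - [0,0,0.012,0,0,0]
    - [0,0,0.016,0,0,0]
    - [0,0,0.016,0,0,0]

```text
clock: 19.4
tcp_pos: [0.558, -0.2732, 0.1444]
orientation: [-0.32, -3.125, 0.001]
contact_force: [1.1, -0.1, -0.1]
grip_width: 0.0572
gripper_force: 0.0
```

Call:
apply_moves:
  rows:
    - [0,0,0.004,0,0,0]
    - [0,0,0.008,0,0,0]
    - [0,0,0.008,0,0,0]

```text
clock: 19.77
tcp_pos: [0.5581, -0.2736, 0.1427]
orientation: [0.32, 3.125, -0.001]
contact_force: [-0.2, -1.0, 1.1]
grip_width: 0.0569
gripper_force: 0.8
```

Call:
apply_moves:
  rows:
    - [0,0,0.004,0,0,0]
    - [0,0,0.004,0,0,0]
    - [0,0,0.004,0,0,0]

```text
clock: 20.15
tcp_pos: [0.5581, -0.2734, 0.1417]
orientation: [0.32, 3.125, -0.001]
contact_force: [-0.3, -0.9, 1.4]
grip_width: 0.0574
gripper_force: 1.3
```

Call:
apply_moves:
  rows:
    - [0,0,0.004,0,0,0]
    - [0,0,0.004,0,0,0]
    - [0,0,0.004,0,0,0]

```text
clock: 20.52
tcp_pos: [0.5582, -0.2735, 0.1407]
orientation: [0.32, 3.125, -0.001]
contact_force: [-0.3, -0.4, 5.3]
grip_width: 0.0573
gripper_force: 2.5
```

```bash
python3 ring.py .558 -.275 .096 386,392 | cut -c1-900
```

```text
[ 0.6 -0.3  0.1]
u 386 rim outer v 320.2 inner 318.6 ring centre v for +0,2,4,6mm [np.float64(316.4), np.float64(315.6), np.float64(314.7), np.float64(313.8)]
   [(304, 142, 110, 0), (305, 141, 109, 0), (306, 139, 108, 0), (307, 136, 106, 0), (308, 132, 102, 0), (309, 132, 102, 0), (310, 130, 101, 0), (311, 131, 101, 0), (312, 127, 98, 0), (313, 113, 88, 5), (314, 93, 72, 14), (315, 87, 68, 20), (316, 104, 85, 37), (317, 118, 103, 65), (318, 121, 112, 92), (319, 120, 118, 110), (320, 121, 119, 114), (321, 121, 119, 114), (322, 120, 119, 114), (323, 122, 120, 115), (324, 120, 119, 114), (325, 120, 119, 114)]
u 392 rim outer v 322.6 inner 321.2 ring centre v for +0,2,4,6mm [np.float64(319.4), np.float64(318.6), np.float64(317.7), np.float64(316.9)]
   [(306, 145, 113, 0), (307, 146, 113, 0), (308, 143, 112, 0), (309, 141, 110, 0), (310, 138, 109, 0), (311, 135, 104, 0), (312, 135, 104, 0), (313, 137, 108, 0), (314, 137, 106, 0), (315, 132, 102, 0), (316, 112, 86, 8), (317, 82, 64, 17), (318, 90, 73, 28), (319, 115, 99, 59), (320, 122, 114, 94), (321, 121, 118, 111), (322, 122, 121, 116), (323, 122, 122, 115), (324, 123, 122, 115), (325, 122, 121, 115), (326, 122, 121, 116), (327, 121, 120, 115)]
```

Call:
apply_moves:
  rows:
    - [0,0,-0.02,0,0,0]
    - [0,0,-0.08,0,0,0]
    - [0,0,-0.2,0,0,0]
    - [0,0,-0.35,0,0,0]
    - [0,0,-0.45,0,0,0]

```text
clock: 21.2
tcp_pos: [0.5583, -0.2732, 0.2555]
orientation: [0.32, 3.124, -0.001]
contact_force: [0.5, -0.4, -0.4]
grip_width: 0.0575
gripper_force: 0.0
```

```bash
cat > stack.py <<'E'
from h import *
import sys
np.set_printoptions(precision=4,suppress=True,linewidth=170)
F={n:r.grab_frame(n) for n in("wrist","side","scene")}; 
def circ(rad,z,X,a): 
    return np.c_[rad*np.cos(t),rad*np.sin(t),0*t+z-.048]@Rax(a).T+X
O={(n,p):outl(f,p+"_mid") for n,f in F.items() for p in("yellow","white")}
al=lambda d:d[:,1]<2
# white rim+body from scene/side lower directions, yellow rim from upper; joint: white upright at (x,y), yellow axis lean + proud
obs=[]
for (n,p),o in O.items():
    if o is None or (n,p)==("wrist","white"): continue
    g=(al if n=="wrist" else up) if p=="yellow" else dn
    d=D[g(D)];obs.append((F[n],p,d,(o[0]@d.T).max(0)+.3))
def model(q):
    wa=np.array([q[6],q[7],1]);wa/=np.linalg.norm(wa);wx=np.array([q[0],q[1],0])+.048*wa
    ya=np.array([q[2],q[3],1]);ya/=np.linalg.norm(ya);yrim=np.array([q[4],q[5],q[8]])
    return wx,wa,yrim,ya
def res(q,full=False):
    wx,wa,yr,ya=model(q);e=[]
    for f,p,d,o in obs:
        P=POT@Rax(wa).T+wx if p=="white" else np.vstack([circ(.034,.048,yr,ya),circ(.034,.028,yr,ya)])
        e.append((proj(f,P)@d.T).max(0)-o)
    pri=np.array([q[2]-q[6]*0,q[3],q[6],q[7]])/.05
    return np.concatenate(e+[pri])
s=least_squares(res,[.558,-.274,0,0,.558,-.274,0,0,.143],x_scale=[.01,.01,.1,.1,.01,.01,.1,.1,.01],loss="soft_l1")
print("white foot",s.x[:2],"lean",s.x[6:8],"\nyellow rim",s.x[4:6],s.x[8],"lean",s.x[2:4],"rms",np.sqrt(np.mean(s.fun**2)))
a=F["side"]["pixels"][255:365,350:440];b=F["wrist"]["pixels"][100:260,240:400]
cv2.imwrite("pics/st.png",cv2.cvtColor(np.hstack([cv2.resize(a,(400,489),interpolation=cv2.INTER_CUBIC),cv2.resize(b,(400,489),interpolation=cv2.INTER_CUBIC)]),cv2.COLOR_RGB2BGR))
E
python3 stack.py; python3 ring.py .558 -.275 .096 386,392,398 | cut -c1-900
```

```text
white foot [ 0.5571 -0.2754] lean [-0.0045 -0.0099] 
yellow rim [ 0.5565 -0.2752] 0.14349698772075062 lean [-0.0045 -0.024 ] rms 0.8075270497897569
[ 0.6 -0.3  0.3]
u 386 rim outer v 320.2 inner 318.6 ring centre v for +0,2,4,6mm [np.float64(316.4), np.float64(315.6), np.float64(314.7), np.float64(313.8)]
   [(304, 137, 106, 0), (305, 137, 107, 0), (306, 138, 108, 0), (307, 137, 106, 0), (308, 134, 103, 0), (309, 130, 100, 0), (310, 128, 100, 0), (311, 127, 100, 0), (312, 126, 98, 0), (313, 126, 97, 0), (314, 115, 88, 3), (315, 99, 77, 13), (316, 85, 66, 15), (317, 98, 76, 22), (318, 114, 95, 43), (319, 119, 107, 75), (320, 117, 113, 98), (321, 118, 115, 109), (322, 116, 114, 109), (323, 116, 114, 109), (324, 118, 116, 110), (325, 117, 115, 111)]
u 392 rim outer v 322.6 inner 321.2 ring centre v for +0,2,4,6mm [np.float64(319.4), np.float64(318.6), np.float64(317.7), np.float64(316.9)]
   [(306, 141, 109, 0), (307, 142, 109, 0), (308, 142, 109, 0), (309, 141, 109, 0), (310, 140, 109, 0), (311, 139, 107, 0), (312, 134, 105, 0), (313, 132, 102, 0), (314, 133, 103, 0), (315, 134, 104, 0), (316, 130, 101, 0), (317, 117, 90, 5), (318, 91, 71, 14), (319, 78, 61, 16), (320, 99, 79, 25), (321, 118, 100, 56), (322, 120, 112, 90), (323, 120, 117, 108), (324, 118, 116, 110), (325, 118, 117, 111), (326, 119, 118, 112), (327, 119, 117, 111)]
u 398 rim outer v 323.5 inner 322.1 ring centre v for +0,2,4,6mm [np.float64(320.3), np.float64(319.5), np.float64(318.7), np.float64(317.9)]
   [(307, 139, 108, 0), (308, 139, 108, 0), (309, 140, 108, 0), (310, 140, 109, 0), (311, 139, 108, 0), (312, 137, 106, 0), (313, 132, 103, 0), (314, 131, 102, 0), (315, 130, 101, 0), (316, 129, 101, 0), (317, 127, 99, 0), (318, 113, 87, 5), (319, 86, 67, 13), (320, 81, 63, 17), (321, 104, 84, 32), (322, 118, 104, 66), (323, 118, 112, 96), (324, 116, 113, 106), (325, 117, 115, 109), (326, 116, 114, 108), (327, 115, 114, 108), (328, 116, 113, 109)]
```

```bash
python3 - <<'E'
from h import *
np.set_printoptions(precision=4,suppress=True,linewidth=170)
print(delta([.501,-.035,.25],toolR([0,0,1],[0,1,0])),r.get_obs()["clock"])
E
```

```text
(array([0.4146, 0.8861, 0.0088]), array([-0.0001, -0.001 , -0.1299])) 21.7
```

Call:
apply_moves:
  rows:
    - [0.06,0.12,0.008,0,0,-0.03]
    - [0.16,0.35,0.008,0,0,-0.06]
    - [0.26,0.56,0.008,0,0,-0.09]
    - [0.36,0.77,0.008,0,0,-0.12]
    - [0.415,0.886,0.008,0,0,-0.13]
  claw: 1

```text
clock: 22.32
tcp_pos: [0.5003, -0.0321, 0.2506]
orientation: [0.007, -3.141, -0.001]
contact_force: [0.4, -0.6, 0.9]
grip_width: 0.0855
gripper_force: 0.0
```

Call:
apply_moves:
  rows:
    - [0,0,0.02,0,0,0]
    - [0,0,0.02,0,0,0]

```text
clock: 22.58
tcp_pos: [0.501, -0.0362, 0.2454]
orientation: [-0.001, -3.141, 0.002]
contact_force: [0.4, -1.0, 0.4]
grip_width: 0.0852
gripper_force: 0.0
```

```bash
python3 - <<'E'
from h import *
np.set_printoptions(precision=4,suppress=True,linewidth=170)
F={n:r.grab_frame(n) for n in("wrist","side","scene")}
fr=[]
for n,f in F.items():
    o=outl(f,"blue_mid"); print(n,o and (o[1],o[0].min(0),o[0].max(0)))
    if o: fr.append((f,o[0]));print(fitpot(fr[-1:],[.501,-.025,.048],None,.048)[2:])
print(fitpot(fr,[.501,-.025,.048],None,.048)[2:])
for j in("tool_jar","glaze_jar"):
    for n,f in F.items():
        l=r.landmark_of(f,j)
        if l:print(j,n,l[0]["conf"],onz(ray(f,l[0]["point"]),0))
s=r.get_obs();print(s["tcp_pos"],s["joints"])
print(delta([.501,-.025,.11],toolR([0,0,1],[0,1,0])),delta([.501,-.025,.06],toolR([0,0,1],[0,1,0])))
E
```

```text
wrist (0.72, array([299., 153.]), array([361., 215.]))
(array([ 0.5019, -0.0247,  0.048 ]), np.float64(0.30035887041681314))
side (0.74, array([271., 233.]), array([297., 281.]))
(array([ 0.4214, -0.0411,  0.048 ]), np.float64(1.990456967110064))
scene (0.61, array([299., 169.]), array([319., 200.]))
(array([ 0.4993, -0.0245,  0.048 ]), np.float64(0.5724663013635483))
(array([ 0.5007, -0.0246,  0.048 ]), np.float64(14.52070912858616))
tool_jar wrist 0.73 [ 0.5761 -0.0199  0.    ]
tool_jar side 0.78 [ 0.5778 -0.0289  0.    ]
tool_jar scene 0.58 [ 0.5711 -0.0105  0.    ]
glaze_jar wrist 0.82 [ 0.4205 -0.0293  0.    ]
glaze_jar side 0.87 [ 0.4239 -0.0318  0.    ]
glaze_jar scene 0.57 [ 0.417  -0.0312  0.    ]
[ 0.5013 -0.0354  0.2459] [-0.51    0.1834  0.5231  1.9709 -0.107   1.0139  1.6334]
(array([0.0013, 0.0417, 0.5436]), array([-0.0003,  0.    ,  0.    ])) (array([0.0013, 0.0418, 0.7436]), array([-0.0003,  0.    ,  0.    ]))
```

Call:
apply_moves:
  rows:
    - [0,0.02,0.12,0,0,0]
    - [0,0.043,0.3,0,0,0]
    - [0,0.043,0.45,0,0,0]
    - [0,0.043,0.52,0,0,0]
    - [0,0.043,0.543,0,0,0]

```text
clock: 23.8
tcp_pos: [0.5007, -0.0246, 0.1092]
orientation: [0.0, -3.14, 0.002]
contact_force: [-0.3, 0.2, 0.1]
grip_width: 0.0854
gripper_force: 0.0
```

Call:
apply_moves:
  rows:
    - [0,0,0.06,0,0,0]
    - [0,0,0.12,0,0,0]
    - [0,0,0.18,0,0,0]
    - [0,0,0.2,0,0,0]
    - [0,0,0.2,0,0,0]

```text
clock: 24.42
tcp_pos: [0.5011, -0.0247, 0.0598]
orientation: [0.0, -3.141, 0.001]
contact_force: [-0.2, 0.2, -0.1]
grip_width: 0.0856
gripper_force: 0.0
```

```bash
python3 - <<'E'
from h import *
np.set_printoptions(precision=4,suppress=True,linewidth=170)
f=r.grab_frame("wrist");s=r.get_obs();print(s["tcp_pos"],s["orientation"],s["contact_force"])
o=outl(f,"blue_mid");print(o[1],o[0].min(0),o[0].max(0));print(fitheld([(f,o[0],up)],[.501,-.025,.048,0,0]))
print(fitpot([(f,o[0])],[.501,-.025,.048],None,.048))
E
```

```text
[ 0.5014 -0.0247  0.0602] [ 0.      3.1415 -0.0008] [-0.4932 -0.1242 -0.0318]
0.85 [245. 196.] [393. 353.]
(array([ 0.5018, -0.0248,  0.0481]), array([-0.006 , -0.0015,  1.    ]), np.float64(0.10827881400833146), array([-0.1,  0.2, -0.1, -0.1, -0. ,  0.1, -0.1,  0.1, -0.1,  0.1, -0.1,  0.2, -0.1]))
(array([ 0.5018, -0.0249,  0.048 ]), array([0., 0., 1.]), array([ 0.5018, -0.0249,  0.048 ]), np.float64(0.9380676140103441))
```

Call:
apply_moves:
  rows:
    - [0,0,0,0,0,0]
    - [0,0,0,0,0,0]
    - [0,0,0,0,0,0]
    - [0,0,0,0,0,0]
    - [0,0,0,0,0,0]
  claw: 0.5
  newtons: 30

```text
clock: 25.15
tcp_pos: [0.5018, -0.0245, 0.061]
orientation: [-0.0, 3.14, -0.0]
contact_force: [-1.1, -0.2, 5.2]
grip_width: 0.0671
gripper_force: 33.0
```

Call:
apply_moves:
  rows:
    - [0,0,-0.03,0,0,0]
    - [0,0,-0.1,0,0,0]
    - [0,0,-0.25,0,0,0]
    - [0,0,-0.45,0,0,0]
    - [0,0,-0.65,0,0,0]

```text
clock: 25.78
tcp_pos: [0.5009, -0.0248, 0.2252]
orientation: [0.001, 3.141, -0.001]
contact_force: [1.1, 0.1, -1.8]
grip_width: 0.0673
gripper_force: 34.4
```

```bash
python3 - <<'E'
from h import *
np.set_printoptions(precision=4,suppress=True,linewidth=170)
s=r.get_obs()
print(delta([.545,-.245,.27],toolR([0,0,1],[.2,.98,0])),s["clock"],s["tcp_pos"])
E
```

```text
(array([-0.1767, -0.8807, -0.1789]), array([-0.0003,  0.0004,  0.1279])) 25.775 [ 0.5009 -0.0248  0.2252]
```

Call:
apply_moves:
  rows:
    - [-0.02,-0.1,-0.09,0,0,0.03]
    - [-0.07,-0.33,-0.16,0,0,0.06]
    - [-0.11,-0.56,-0.18,0,0,0.09]
    - [-0.15,-0.78,-0.18,0,0,0.12]
    - [-0.177,-0.88,-0.18,0,0,0.128]

```text
clock: 26.4
tcp_pos: [0.5447, -0.2485, 0.2693]
orientation: [0.323, 3.124, -0.003]
contact_force: [0.2, 0.0, -0.4]
grip_width: 0.0673
gripper_force: 34.4
```

Call:
apply_moves:
  rows:
    - [-0.03,-0.06,0,0,0,0]
    - [-0.03,-0.06,0,0,0,0]
    - [-0.03,-0.06,0,0,0,0]
    - [-0.03,-0.06,0,0,0,0]

```text
clock: 26.9
tcp_pos: [0.5501, -0.2591, 0.2678]
orientation: [-0.312, -3.126, -0.001]
contact_force: [-0.4, -0.3, -1.0]
grip_width: 0.0672
gripper_force: 34.4
```

```bash
python3 - <<'E'
from h import *
np.set_printoptions(precision=4,suppress=True,linewidth=150)
s=r.get_obs();R0=rot(s["orientation"]);print(s["tcp_pos"],R0,s["contact_force"])
F={n:r.grab_frame(n) for n in("wrist","side","scene")}
O={n:outl(f,"blue_mid") for n,f in F.items()}
x0=[*(s["tcp_pos"]-[0,0,.013]),0,0]
L=[(F[n],O[n][0],g) for n,g in(("wrist",up),("side",dn),("scene",dn)) if O[n]]
print("all",*fitheld(L,x0)[:3]);print("w",*fitheld(L[:1],x0)[:3]);print("w+side",*fitheld(L[:2],x0)[:3])
for n in("side","scene","wrist"):
    l=r.landmark_of(F[n],"yellow_rim")
    if l: print(n,l[0]["conf"],onz(ray(F[n],l[0]["point"]),.143))
E
python3 stack.py
```

```text
[ 0.5501 -0.2591  0.2678] [[-0.9803  0.1976 -0.    ]
 [ 0.1976  0.9803  0.0004]
 [ 0.0001  0.0004 -1.    ]] [-0.3656 -0.321  -0.9752]
all [ 0.5504 -0.2595  0.2538] [-0.0086  0.0012  1.    ] 0.6647291213407391
w [ 0.5504 -0.2597  0.2544] [-0.0079  0.0056  1.    ] 0.34769220490472347
w+side [ 0.5502 -0.2597  0.2542] [-0.0086  0.0055  0.9999] 0.7034499413188846
side 0.58 [ 0.5548 -0.2724  0.143 ]
scene 0.9 [ 0.5514 -0.2747  0.143 ]
wrist 0.89 [ 0.5581 -0.273   0.143 ]
white foot [ 0.557  -0.2752] lean [ 0.0009 -0.008 ] 
yellow rim [ 0.5563 -0.2765] 0.1427417321325713 lean [-0.021  -0.0158] rms 2.897270531107954
```

Call:
apply_moves:
  rows:
    - [-0.02,-0.03,0.03,0,0,0]
    - [-0.039,-0.053,0.1,0,0,0]
    - [-0.039,-0.053,0.18,0,0,0]
    - [-0.039,-0.053,0.225,0,0,0]
    - [-0.039,-0.053,0.231,0,0,0]

```text
clock: 28.42
tcp_pos: [0.5563, -0.2756, 0.2086]
orientation: [-0.315, -3.124, 0.0]
contact_force: [-0.2, 0.7, -0.7]
grip_width: 0.0675
gripper_force: 34.4
```

Call:
apply_moves:
  rows:
    - [0,0,0,0,0,0]
    - [0,0,0,0,0,0]
    - [0,0,0,0,0,0]

```text
clock: 28.8
tcp_pos: [0.5571, -0.2757, 0.2106]
orientation: [0.315, 3.125, -0.001]
contact_force: [-0.2, -0.2, -1.8]
grip_width: 0.0671
gripper_force: 34.4
```

```bash
python3 - <<'E'
from h import *
np.set_printoptions(precision=4,suppress=True,linewidth=150)
s=r.get_obs();print(s["tcp_pos"],s["contact_force"],s["clock"])
F={n:r.grab_frame(n) for n in("wrist","side","scene")}
im=[]
for n,c in(("side",(200,360,330,450)),("scene",(80,190,190,280))):
    f=F[n];im.append(cv2.resize(f["pixels"][c[0]:c[1],c[2]:c[3]],(400,500),interpolation=cv2.INTER_CUBIC))
cv2.imwrite("pics/b1.png",cv2.cvtColor(np.hstack(im),cv2.COLOR_RGB2BGR))
# relative: blue foot vs yellow rim, side & scene
for n in("side","scene"):
    b=outl(F[n],"blue_mid");y=outl(F[n],"yellow_mid")
    print(n,b and (b[1],b[0].min(0),b[0].max(0)),y and (y[1],y[0].min(0),y[0].max(0)))
    X=s["tcp_pos"]-[0,0,.0137]
    P=proj(F[n],POT+X);Y=proj(F[n],POT[96:]+[.557,-.2745,.095]);print("  pred",P.min(0),P.max(0),"yellow upper",Y.min(0),Y.max(0))
E
```

```text
[ 0.5571 -0.2757  0.2106] [-0.207  -0.2342 -1.7995] 28.8
side (0.57, array([383., 231.]), array([414., 295.])) (0.96, array([378., 278.]), array([419., 322.]))
  pred [382.5797 230.3273] [427.3986 295.832 ] yellow upper [377.1147 275.0822] [418.4354 312.6393]
scene (0.88, array([219., 112.]), array([241., 145.])) (0.57, array([224., 137.]), array([245., 159.]))
  pred [219.1069 109.7402] [242.5546 144.6965] yellow upper [224.1545 134.5803] [246.3575 153.9901]
```

View pics/b1.png

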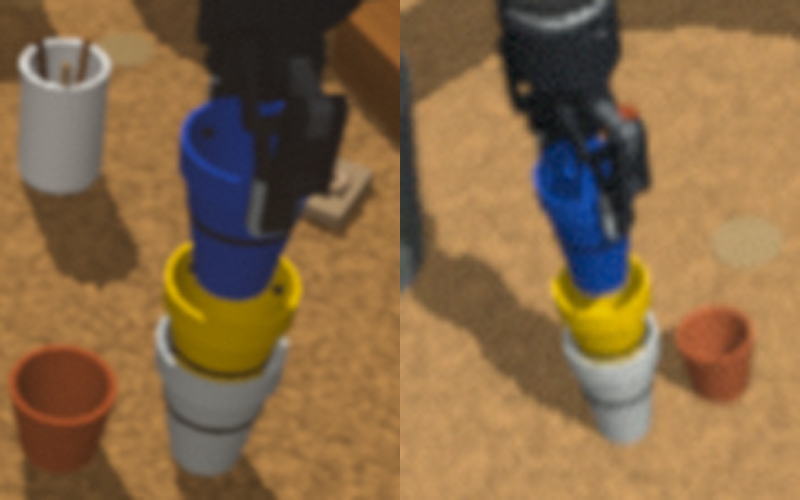

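Call:
apply_moves:
  rows:
    - [-0.001,0.005,0.03,0,0,0]
    - [-0.001,0.005,0.07,0,0,0]
    - [-0.001,0.005,0.11,0,0,0]
    - [-0.001,0.005,0.138,0,0,0]
    - [-0.001,0.005,0.142,0,0,0]

```text
clock: 29.78
tcp_pos: [0.557, -0.2745, 0.1737]
orientation: [-0.315, -3.125, 0.001]
contact_force: [-0.2, -0.6, -1.4]
grip_width: 0.0671
gripper_force: 34.4
```

Call:
apply_moves:
  rows:
    - [0,0,0.006,0,0,0]
    - [0,0,0.012,0,0,0]
    - [0,0,0.016,0,0,0]
    - [0,0,0.016,0,0,0]

```text
clock: 30.28
tcp_pos: [0.5574, -0.2745, 0.1706]
orientation: [0.315, 3.126, -0.001]
contact_force: [-0.4, -0.6, -1.2]
grip_width: 0.067
gripper_force: 34.4
```

Call:
apply_moves:
  rows:
    - [0,0,0.006,0,0,0]
    - [0,0,0.01,0,0,0]
    - [0,0,0.01,0,0,0]

```text
clock: 30.65
tcp_pos: [0.5574, -0.2747, 0.1681]
orientation: [0.315, 3.125, -0.001]
contact_force: [0.1, -0.3, 0.7]
grip_width: 0.0674
gripper_force: 34.5
```

Call:
apply_moves:
  rows:
    - [0,0,0.006,0,0,0]
    - [0,0,0.012,0,0,0]
    - [0,0,0.018,0,0,0]
    - [0,0,0.022,0,0,0]
    - [0,0,0.022,0,0,0]

```text
clock: 31.28
tcp_pos: [0.5579, -0.2743, 0.163]
orientation: [0.314, 3.125, -0.0]
contact_force: [0.8, -0.8, 3.8]
grip_width: 0.0667
gripper_force: 34.8
```

Call:
apply_moves:
  rows:
    - [0,0,0.006,0,0,0]
    - [0,0,0.012,0,0,0]
    - [0,0,0.018,0,0,0]
    - [0,0,0.018,0,0,0]

```text
clock: 31.78
tcp_pos: [0.5579, -0.2748, 0.1586]
orientation: [0.315, 3.124, -0.001]
contact_force: [0.3, -0.5, 6.2]
grip_width: 0.0674
gripper_force: 34.9
```

```bash
python3 ring.py .5572 -.2747 .143 384,388,392 | cut -c1-1000;python3 ring.py .558 -.275 .096 386,392 | cut -c1-900
```

```text
[ 0.6 -0.3  0.2]
u 384 rim outer v 298.5 inner 296.5 ring centre v for +0,2,4,6mm [np.float64(293.4), np.float64(292.4), np.float64(291.4), np.float64(290.4)]
   [(282, 70, 65, 82), (283, 63, 59, 77), (284, 55, 52, 74), (285, 50, 47, 70), (286, 48, 45, 66), (287, 50, 47, 64), (288, 52, 47, 60), (289, 56, 49, 54), (290, 62, 52, 45), (291, 69, 56, 38), (292, 83, 67, 40), (293, 104, 83, 43), (294, 132, 105, 43), (295, 158, 127, 39), (296, 163, 131, 28), (297, 149, 118, 17), (298, 135, 107, 1), (299, 133, 104, 0), (300, 133, 104, 0), (301, 135, 104, 0), (302, 133, 104, 0), (303, 135, 104, 0)]
u 388 rim outer v 301.2 inner 299.6 ring centre v for +0,2,4,6mm [np.float64(297.4), np.float64(296.5), np.float64(295.6), np.float64(294.7)]
   [(285, 37, 45, 93), (286, 36, 45, 91), (287, 38, 45, 89), (288, 37, 44, 86), (289, 37, 43, 85), (290, 36, 43, 84), (291, 37, 43, 85), (292, 39, 43, 83), (293, 38, 41, 76), (294, 39, 37, 62), (295, 38, 36, 53), (296, 41, 40, 60), (297, 50, 48, 69), (298, 77, 67, 65), (299, 108, 87, 45), (300, 130, 102, 18), (301, 140, 109, 0), (302, 140, 109, 0), (303, 141, 
[... 1144 characters left out ...]
1, 118, 117, 111), (322, 119, 116, 112), (323, 119, 116, 111), (324, 116, 115, 110), (325, 118, 116, 112)]
u 392 rim outer v 322.6 inner 321.2 ring centre v for +0,2,4,6mm [np.float64(319.4), np.float64(318.6), np.float64(317.7), np.float64(316.9)]
   [(306, 143, 112, 0), (307, 143, 112, 0), (308, 143, 112, 0), (309, 143, 112, 0), (310, 141, 111, 0), (311, 138, 108, 0), (312, 136, 105, 0), (313, 136, 105, 0), (314, 136, 107, 0), (315, 136, 105, 0), (316, 133, 103, 0), (317, 120, 93, 8), (318, 92, 70, 16), (319, 78, 61, 18), (320, 99, 81, 36), (321, 118, 103, 67), (322, 122, 115, 99), (323, 118, 117, 111), (324, 119, 118, 113), (325, 119, 118, 114), (326, 119, 118, 112), (327, 118, 118, 113)]
```

Call:
apply_moves:
  rows:
    - [0,0,0,0,0,0]
    - [0,0,0,0,0,0]
    - [0,0,0,0,0,0]

```text
clock: 32.25
tcp_pos: [0.5579, -0.2746, 0.1585]
orientation: [0.315, 3.124, -0.001]
contact_force: [0.5, -0.3, 4.6]
grip_width: 0.0673
gripper_force: 34.9
```

Call:
apply_moves:
  rows:
    - [0,0,0.004,0,0,0]
    - [0,0,0.004,0,0,0]
    - [0,0,0.004,0,0,0]

```text
clock: 32.62
tcp_pos: [0.5577, -0.2748, 0.1574]
orientation: [0.315, 3.125, -0.001]
contact_force: [0.1, 0.0, 6.1]
grip_width: 0.0672
gripper_force: 34.9
```

```bash
python3 ring.py .5572 -.2747 .143 388,392 | cut -c1-1000;python3 ring.py .558 -.275 .096 386,392 | cut -c1-900
```

```text
[ 0.6 -0.3  0.2]
u 388 rim outer v 301.2 inner 299.6 ring centre v for +0,2,4,6mm [np.float64(297.4), np.float64(296.5), np.float64(295.6), np.float64(294.7)]
   [(285, 38, 46, 94), (286, 37, 46, 92), (287, 35, 44, 89), (288, 36, 44, 87), (289, 37, 45, 86), (290, 37, 44, 86), (291, 37, 44, 87), (292, 36, 43, 85), (293, 38, 43, 83), (294, 37, 40, 73), (295, 40, 38, 59), (296, 40, 37, 54), (297, 47, 45, 63), (298, 67, 60, 63), (299, 100, 82, 46), (300, 128, 102, 22), (301, 137, 106, 0), (302, 141, 110, 0), (303, 139, 109, 0), (304, 141, 110, 0), (305, 140, 109, 0), (306, 141, 109, 0)]
u 392 rim outer v 302.9 inner 301.5 ring centre v for +0,2,4,6mm [np.float64(299.6), np.float64(298.7), np.float64(297.8), np.float64(296.9)]
   [(286, 36, 47, 96), (287, 36, 44, 96), (288, 35, 45, 95), (289, 37, 46, 94), (290, 37, 45, 91), (291, 37, 44, 90), (292, 37, 45, 90), (293, 35, 44, 89), (294, 37, 46, 91), (295, 36, 43, 88), (296, 37, 43, 82), (297, 40, 39, 65), (298, 38, 35, 49), (299, 45, 42, 57), (300, 65, 58, 65), (301, 102, 84, 51), (302, 130, 103, 22), (303, 142, 111, 0), (304, 142, 110, 0)
[... 566 characters left out ...]
1, 117, 114, 110), (322, 117, 116, 111), (323, 118, 117, 111), (324, 118, 116, 112), (325, 118, 116, 111)]
u 392 rim outer v 322.6 inner 321.2 ring centre v for +0,2,4,6mm [np.float64(319.4), np.float64(318.6), np.float64(317.7), np.float64(316.9)]
   [(306, 141, 110, 0), (307, 145, 113, 0), (308, 144, 113, 0), (309, 144, 113, 0), (310, 143, 110, 0), (311, 138, 108, 0), (312, 135, 105, 0), (313, 136, 106, 0), (314, 136, 106, 0), (315, 136, 105, 0), (316, 135, 104, 0), (317, 122, 93, 1), (318, 98, 77, 13), (319, 82, 64, 20), (320, 99, 79, 34), (321, 117, 102, 66), (322, 120, 115, 98), (323, 119, 118, 112), (324, 119, 117, 113), (325, 118, 117, 112), (326, 121, 120, 114), (327, 120, 119, 114)]
```

Call:
apply_moves:
  rows:
    - [0,0,0.003,0,0,0]
    - [0,0,0.005,0,0,0]
    - [0,0,0.005,0,0,0]

```text
clock: 33.1
tcp_pos: [0.5577, -0.2748, 0.1561]
orientation: [0.315, 3.125, -0.001]
contact_force: [0.6, -1.0, 4.8]
grip_width: 0.0671
gripper_force: 34.9
```

```bash
python3 ring.py .5572 -.2747 .143 388,392 | cut -c1-1000;python3 ring.py .558 -.275 .096 386,392 | cut -c1-900
```

```text
[ 0.6 -0.3  0.2]
u 388 rim outer v 301.2 inner 299.6 ring centre v for +0,2,4,6mm [np.float64(297.4), np.float64(296.5), np.float64(295.6), np.float64(294.7)]
   [(285, 36, 45, 93), (286, 35, 43, 92), (287, 38, 45, 92), (288, 38, 44, 89), (289, 36, 43, 87), (290, 38, 44, 87), (291, 38, 45, 87), (292, 36, 43, 85), (293, 36, 42, 83), (294, 36, 39, 74), (295, 39, 39, 66), (296, 38, 36, 52), (297, 46, 42, 52), (298, 67, 59, 55), (299, 100, 82, 44), (300, 126, 100, 21), (301, 136, 105, 0), (302, 141, 109, 0), (303, 139, 109, 0), (304, 140, 109, 0), (305, 141, 110, 0), (306, 141, 109, 0)]
u 392 rim outer v 302.9 inner 301.5 ring centre v for +0,2,4,6mm [np.float64(299.6), np.float64(298.7), np.float64(297.8), np.float64(296.9)]
   [(286, 36, 47, 98), (287, 36, 46, 96), (288, 37, 45, 97), (289, 36, 46, 94), (290, 37, 45, 92), (291, 37, 45, 91), (292, 35, 44, 89), (293, 35, 44, 88), (294, 38, 46, 90), (295, 36, 43, 90), (296, 38, 45, 89), (297, 39, 42, 79), (298, 39, 39, 60), (299, 43, 40, 52), (300, 66, 59, 56), (301, 102, 83, 45), (302, 129, 101, 22), (303, 141, 110, 0), (304, 142, 110, 0)
[... 565 characters left out ...]
1, 117, 115, 111), (322, 119, 117, 111), (323, 118, 116, 111), (324, 117, 116, 111), (325, 119, 118, 113)]
u 392 rim outer v 322.6 inner 321.2 ring centre v for +0,2,4,6mm [np.float64(319.4), np.float64(318.6), np.float64(317.7), np.float64(316.9)]
   [(306, 144, 112, 0), (307, 144, 113, 0), (308, 143, 111, 0), (309, 143, 112, 0), (310, 141, 108, 0), (311, 139, 107, 0), (312, 136, 105, 0), (313, 136, 106, 0), (314, 136, 106, 0), (315, 135, 106, 0), (316, 131, 102, 0), (317, 123, 96, 3), (318, 97, 74, 11), (319, 79, 62, 18), (320, 99, 81, 36), (321, 118, 103, 67), (322, 119, 113, 99), (323, 119, 118, 112), (324, 119, 119, 113), (325, 118, 118, 114), (326, 119, 118, 113), (327, 119, 118, 113)]
```

Call:
apply_moves:
  rows:
    - [0,0,0,0,0,0]
    - [0,0,0,0,0,0]
  claw: 0.5
  newtons: 20

```text
clock: 33.45
tcp_pos: [0.5576, -0.2748, 0.1561]
orientation: [0.315, 3.125, -0.001]
contact_force: [0.7, 0.3, 4.8]
grip_width: 0.0671
gripper_force: 34.9
```

Call:
apply_moves:
  rows:
    - [0,0,0,0,0,0]
    - [0,0,0,0,0,0]
    - [0,0,0,0,0,0]
    - [0,0,0,0,0,0]
  claw: 0.9

```text
clock: 33.95
tcp_pos: [0.5572, -0.2744, 0.1556]
orientation: [-0.315, -3.125, 0.001]
contact_force: [0.1, -0.2, 0.1]
grip_width: 0.0768
gripper_force: 0.0
```

```bash
python3 ring.py .5572 -.2747 .143 388,392 | cut -c1-1000;python3 ring.py .558 -.275 .096 386,392 | cut -c1-900
```

```text
[ 0.6 -0.3  0.2]
u 388 rim outer v 301.2 inner 299.6 ring centre v for +0,2,4,6mm [np.float64(297.4), np.float64(296.5), np.float64(295.6), np.float64(294.7)]
   [(285, 39, 47, 95), (286, 37, 45, 92), (287, 36, 43, 90), (288, 37, 43, 87), (289, 37, 44, 88), (290, 35, 43, 85), (291, 36, 42, 85), (292, 37, 42, 84), (293, 37, 41, 78), (294, 38, 40, 68), (295, 37, 37, 55), (296, 38, 37, 55), (297, 46, 45, 67), (298, 70, 63, 68), (299, 101, 84, 50), (300, 125, 99, 22), (301, 136, 106, 0), (302, 139, 108, 0), (303, 139, 108, 0), (304, 139, 108, 0), (305, 140, 110, 0), (306, 139, 109, 0)]
u 392 rim outer v 302.9 inner 301.5 ring centre v for +0,2,4,6mm [np.float64(299.6), np.float64(298.7), np.float64(297.8), np.float64(296.9)]
   [(286, 36, 45, 96), (287, 36, 46, 95), (288, 36, 45, 95), (289, 37, 46, 92), (290, 36, 44, 90), (291, 36, 44, 89), (292, 37, 44, 90), (293, 36, 45, 90), (294, 36, 44, 89), (295, 38, 46, 87), (296, 35, 40, 75), (297, 40, 39, 60), (298, 38, 35, 50), (299, 43, 43, 64), (300, 62, 59, 71), (301, 98, 82, 54), (302, 127, 101, 24), (303, 140, 110, 1), (304, 142, 111, 0), 
[... 564 characters left out ...]
, 116, 115, 110), (322, 118, 116, 111), (323, 117, 117, 111), (324, 118, 116, 112), (325, 119, 116, 112)]
u 392 rim outer v 322.6 inner 321.2 ring centre v for +0,2,4,6mm [np.float64(319.4), np.float64(318.6), np.float64(317.7), np.float64(316.9)]
   [(306, 142, 111, 0), (307, 141, 110, 0), (308, 142, 111, 0), (309, 142, 111, 0), (310, 137, 107, 0), (311, 136, 106, 0), (312, 134, 104, 0), (313, 133, 104, 0), (314, 132, 102, 0), (315, 132, 104, 0), (316, 128, 99, 0), (317, 111, 86, 11), (318, 83, 65, 16), (319, 85, 66, 17), (320, 112, 91, 33), (321, 124, 107, 68), (322, 120, 114, 99), (323, 119, 118, 112), (324, 120, 119, 114), (325, 118, 117, 111), (326, 119, 118, 112), (327, 121, 119, 114)]
```

Call:
apply_moves:
  rows:
    - [0,0,0,0,0,0]
    - [0,0,0,0,0,0]
    - [0,0,-0.08,0,0,0]
    - [0,0,-0.2,0,0,0]
    - [0,0,-0.3,0,0,0]
  claw: 1

```text
clock: 34.67
tcp_pos: [0.5577, -0.275, 0.2334]
orientation: [0.316, 3.124, -0.002]
contact_force: [0.1, 0.4, -0.4]
grip_width: 0.0854
gripper_force: 0.0
```

Call:
apply_moves:
  rows:
    - [0,0,-0.04,0,0,0]
    - [0,0,-0.04,0,0,0]
    - [0,0,-0.04,0,0,0]
  claw: 0.67

```text
clock: 35.05
tcp_pos: [0.5569, -0.2741, 0.24]
orientation: [-0.315, -3.125, 0.0]
contact_force: [0.5, 0.2, -0.1]
grip_width: 0.0568
gripper_force: 0.0
```

```bash
cat > m.py <<'E'
import subprocess,sys
from h import *
np.set_printoptions(precision=2,suppress=True,linewidth=150)
f=r.grab_frame("side");s=r.get_obs();print(s["tcp_pos"].round(4),s["contact_force"],s["clock"])
th=np.linspace(0,2*np.pi,721)
def vat(bx,by,rad,z,u):
    p=proj(f,np.c_[bx+rad*np.cos(th),by+rad*np.sin(th),0*th+z]);q=p[p[:,1]>p[:,1].mean()];q=q[np.argsort(q[:,0])];return np.interp(u,q[:,0],q[:,1])
for nm,bx,by,zr,ch,cols in(("blue/yellow",.5575,-.2745,.143,0,range(388,404,3)),("yellow/white",.558,-.275,.096,2,range(386,402,3))):
    out=[]
    for u in cols:
        v0=int(vat(bx,by,.034,zr,u));vs=np.arange(v0-12,v0+6);px=f["pixels"][vs,u].astype(float)
        c=px[:,ch];hi=c[-3:].mean();lo=np.median(c[:8]);k=np.where(c>(hi+lo)/2)[0]
        k=[i for i in k if (c[i:]>(hi+lo)/2).all()][0];e=vs[k]-(c[k]-(hi+lo)/2)/(c[k]-c[k-1])
        d=px[:,2] if ch==0 else px[:,0]; win=(vs>e-7)&(vs<e-0.5);i=np.where(win)[0];i=i[np.argmin(d[i])];a,b,cc=d[i-1:i+2];m=vs[i]+.5*(a-cc)/(a-2*b+cc)
        h=np.array([-.002,0,.002,.004,.006]);g=[vat(bx,by,.031,zr,u)-vat(bx,by,.0271,zr+x,u) for x in h];out.append(np.interp(e-m,g,h)*1e3)
    print(nm,"ring above rim mm",np.array(out))
E
python3 m.py; python3 rimfit.py blue .5575 -.2745 .190
```

```text
[ 0.56 -0.27  0.24] [ 0.08  0.35 -0.53] 35.1
blue/yellow ring above rim mm [2.62 2.36 2.16 2.11 1.91 1.56]
yellow/white ring above rim mm [0.85 0.82 0.92 1.05 1.24 0.89]
2
[ 0.5547 -0.2771  0.1953 -0.1011 -0.0404] 1.1147515046509542 [ 0.5563 -0.2768  0.1954  0.      0.    ] 1.2404807755469505
[ 0.5545 -0.2769  0.1964 -0.0742 -0.0298] 1.2305960181448101 [ 0.5555 -0.2767  0.1968  0.      0.    ] 1.2929209872783798
[ 0.5554 -0.2767  0.193  -0.0926 -0.0256] 0.29433612818478694 [ 0.5631 -0.2691  0.2001  0.      0.    ] 0.33228444477119473rimfit.py:13: RuntimeWarning: invalid value encountered in sqrt
  a=np.array([p[3],p[4],np.sqrt(1-p[3]**2-p[4]**2)]) if tilt else np.array([0,0,1.])
```

Call:
apply_moves:
  rows:
    - [0.002,-0.005,0.06,0,0,0]
    - [0.002,-0.005,0.12,0,0,0]
    - [0.002,-0.005,0.16,0,0,0]
    - [0.002,-0.005,0.174,0,0,0]
    - [0.002,-0.005,0.174,0,0,0]

```text
clock: 36.02
tcp_pos: [0.5566, -0.2757, 0.1971]
orientation: [-0.315, -3.126, 0.001]
contact_force: [-0.4, -0.2, 0.3]
grip_width: 0.0572
gripper_force: 0.0
```

Call:
apply_moves:
  rows:
    - [0,0,0.004,0,0,0]
    - [0,0,0.008,0,0,0]
    - [0,0,0.012,0,0,0]
    - [0,0,0.012,0,0,0]

```text
clock: 36.52
tcp_pos: [0.5566, -0.2756, 0.1943]
orientation: [0.315, 3.126, -0.001]
contact_force: [0.5, 0.3, -0.2]
grip_width: 0.0571
gripper_force: 0.0
```

Call:
apply_moves:
  rows:
    - [0,0,0.004,0,0,0]
    - [0,0,0.008,0,0,0]
    - [0,0,0.008,0,0,0]

```text
clock: 36.9
tcp_pos: [0.5565, -0.2756, 0.1921]
orientation: [-0.315, -3.126, 0.001]
contact_force: [-0.4, 0.4, 0.2]
grip_width: 0.0572
gripper_force: 0.0
```

Call:
apply_moves:
  rows:
    - [0,0,0.004,0,0,0]
    - [0,0,0.006,0,0,0]
    - [0,0,0.006,0,0,0]

```text
clock: 37.28
tcp_pos: [0.5566, -0.2756, 0.1907]
orientation: [0.315, 3.126, -0.001]
contact_force: [0.5, 0.4, 0.3]
grip_width: 0.0569
gripper_force: 0.0
```

Call:
apply_moves:
  rows:
    - [0,0,0.004,0,0,0]
    - [0,0,0.004,0,0,0]
    - [0,0,0.004,0,0,0]

```text
clock: 37.65
tcp_pos: [0.5567, -0.2755, 0.1899]
orientation: [0.315, 3.126, -0.0]
contact_force: [0.1, 0.9, 1.2]
grip_width: 0.0572
gripper_force: 0.6
```

```bash
python3 m.py
```

```text
[ 0.56 -0.28  0.19] [0.06 0.78 1.12] 37.7
blue/yellow ring above rim mm [1.99 2.01 1.9  2.15 2.05 1.91]
yellow/white ring above rim mm [0.88 1.35 0.68 1.19 0.74 0.66]
```

Call:
apply_moves:
  rows:
    - [0,0,0.004,0,0,0]
    - [0,0,0.004,0,0,0]
    - [0,0,0.004,0,0,0]

```text
clock: 38.08
tcp_pos: [0.5567, -0.2756, 0.1889]
orientation: [0.315, 3.125, -0.001]
contact_force: [-0.7, 0.5, 3.0]
grip_width: 0.0574
gripper_force: 1.5
```

Call:
apply_moves:
  rows:
    - [0,0,0.004,0,0,0]
    - [0,0,0.004,0,0,0]
    - [0,0,0.004,0,0,0]

```text
clock: 38.45
tcp_pos: [0.5568, -0.2757, 0.1879]
orientation: [0.315, 3.125, -0.001]
contact_force: [0.7, 0.9, 4.2]
grip_width: 0.057
gripper_force: 2.2
```

```bash
python3 m.py
```

```text
[ 0.56 -0.28  0.19] [0.75 1.46 5.  ] 38.5
blue/yellow ring above rim mm [1.23 1.92 1.88 2.02 2.2  1.98]
yellow/white ring above rim mm [ 0.19 -0.01 -0.18 -0.55 -0.72 -0.99]
```

Call:
apply_moves:
  rows:
    - [0,0,0.003,0,0,0]
    - [0,0,0.003,0,0,0]
    - [0,0,0.003,0,0,0]

```text
clock: 38.88
tcp_pos: [0.5568, -0.2758, 0.1872]
orientation: [0.315, 3.125, -0.001]
contact_force: [0.5, -0.1, 3.9]
grip_width: 0.0572
gripper_force: 2.5
```

```bash
python3 m.py
```

```text
[ 0.56 -0.28  0.19] [0.65 0.04 4.64] 38.925
blue/yellow ring above rim mm [0.05 0.09 1.03 1.16 2.03 1.98]
yellow/white ring above rim mm [-0.48 -0.4  -0.92 -1.01 -1.1  -1.57]
```

Call:
apply_moves:
  rows:
    - [0,0,-0.02,0,0,0]
    - [0,0,-0.06,0,0,0]
    - [0,0,-0.15,0,0,0]
    - [0,0,-0.28,0,0,0]
    - [0,0,-0.36,0,0,0]

```text
clock: 39.55
tcp_pos: [0.5566, -0.276, 0.2789]
orientation: [0.316, 3.124, -0.002]
contact_force: [0.1, -0.5, -0.3]
grip_width: 0.0571
gripper_force: 0.0
```

Call:
apply_moves:
  rows:
    - [0,0,0,0,0,0]
    - [0,0,0,0,0,0]
    - [0,0,0,0,0,0]

```text
clock: 39.92
tcp_pos: [0.556, -0.2752, 0.2758]
orientation: [-0.315, -3.124, 0.0]
contact_force: [-0.2, -0.5, 0.6]
grip_width: 0.0574
gripper_force: 0.0
```

```bash
python3 m.py; python3 rimfit.py blue .5575 -.2745 .190 2>/dev/null; python3 - <<'E'
from h import *
np.set_printoptions(precision=4,suppress=True,linewidth=150)
F={n:r.grab_frame(n) for n in("side","scene")}
for n,f in F.items():
    for p in("white","yellow","blue"):
        o=outl(f,p+"_mid")
        if o: print(n,p,o[1],o[0].min(0),o[0].max(0))
    for p,z in(("white",.048),("yellow",.0945),("blue",.142)):
        P=proj(f,POT+[.5575,-.275,z]);print("  pred",p,P.min(0),P.max(0))
E
```

```text
[ 0.56 -0.28  0.28] [-0.29  0.69  0.47] 39.975
blue/yellow ring above rim mm [-0.1   0.53  1.02  1.43  1.83  1.79]
yellow/white ring above rim mm [ 0.97  0.43  0.23  0.01 -0.11 -0.22]
3
[ 0.5563 -0.2775  0.1934 -0.0024  0.0225] 0.35512488905377804 [ 0.5563 -0.2777  0.1933  0.      0.    ] 0.36735458285667355
[ 0.5551 -0.2775  0.1938 -0.0767  0.0119] 0.24551513797650593 [ 0.5563 -0.2777  0.1937  0.      0.    ] 0.28213218737152357
[ 0.5575 -0.2753  0.1932  0.0535  0.0892] 0.34017801729465874 [ 0.5558 -0.2779  0.1931  0.      0.    ] 0.38690343557052775
side white 0.75 [376. 302.] [415. 351.]
side yellow 0.82 [380. 288.] [418. 321.]
side blue 0.63 [380. 256.] [422. 304.]
  pred white [375.4028 293.9403] [415.3294 351.8988]
  pred yellow [377.4803 275.4106] [418.8058 335.5236]
  pred blue [379.7493 255.1904] [422.6083 317.6712]
scene white 0.82 [227. 150.] [248. 176.]
scene yellow 0.57 [222. 124.] [244. 147.]
scene blue 0.77 [222. 124.] [244. 148.]
  pred white [225.9598 145.1789] [247.6323 176.8548]
  pred yellow [223.9517 134.7163] [246.1527 167.3609]
  pred blue [221.8069 123.5221] [244.5733 157.2092]
```

```bash
python3 -c "
from bench import r
print(r.get_obs()['clock'], r.hand_in())"
```

```text
the job is handed in; nothing more can be done
40.675 None
```

The pots are stacked white–yellow–blue and handed in at 40.7 s: by my image measurements the yellow ring is about 0 mm and the blue ring about 1 mm above the rim below, and the stack leans roughly 1.5°. I did not take a final picture to check that the other things were undisturbed.

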